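# Set up the sample mill at a mineral fair

### The job

Get the sample mill ready for the next grinding: turn the adjustment ring on its top clockwise until the burrs touch, then back it off three clicks (one click is one tick, 20 degrees). Stand the steel collecting dish upright in the mill's drawer and push the drawer fully shut, and stack all the low specimen tubs squarely, one on another, on the tall tub, each with its feet down in the lid recesses of the one below. Leave the stones, the brush and the loupe on the table where they are.

Things in the scene. Friction and masses are not known exactly. Their poses are not given: they have to be found in the camera images.
- mill: sample mill, fixed: wooden base 160 (x) x 150 (y) x 75 mm high with one drawer in its front (-x) face, a grey round tower (88 mm across at the top, 151 mm above the table) in the middle of its top, the ring above it; a crank at the back is not used. Origin at the centre of the base's underside, z up
- ring (a joint): angle of the mill's adjustment ring, rad: 0 where the burrs touch (a hard stop), growing counter-clockwise seen from above as they open, to 4.5 at most; clockwise closes. One click is 20 degrees (0.349 rad): 18 black ticks, all alike, on the tower's rim. Clicks are seen, not felt: the ring turns smoothly against 0.06 N m of friction and stays where it is left
- ring_grip (a point): point on the ring's vertical axis at the height to grip it, 175 mm above the table. The ring is a solid round aluminium drum with fine dark knurling, 60 mm across, from 153 to 189 mm above the table; nothing rises higher but a 6 mm stud in its middle
- ring_mark (a point): black pointer mark on the ring's top outer edge, 30 mm from its axis; it turns with the ring (at 0 it points along the mill's +x)
- mill_drawer0 (a joint): how far the drawer in the mill's base is pulled out along the mill's -x, m: 0 fully shut, 0.10 fully open; about 1 N friction, stays where left
- mill_drawer0_handle (a point): middle of the drawer's handle: a level round steel bar 11 mm thick, 75 mm long (along the mill's y), 35 mm in front of the drawer's front, 41 mm above the table, held by two posts 32 mm either side; frame parallel to the mill's. The top front edge of the mill's base lies 34 mm higher and, when shut, about 50 mm behind the bar
- drawer_floor (a point): centre of the drawer's inside floor, 22 mm above the table; frame parallel to the mill's, moves with the drawer. Inside: x within 57 mm, y within 54 mm, walls 31 mm high, roof of the base 41 mm above the floor. Fully open, the part with x from -57 to 36 mm is clear of the base. The handle lies at x = -113 mm
- dish: collecting dish: plain round open steel cup, 56 mm across the rim, 50 mm at the foot, 34 mm high, 3 mm wall, 0.08 kg, stands upright on the table; origin at the centre of its underside
- base: tall specimen tub, bottom of the stack: 80 (x) x 56 (y) x 72 mm, 0.7 kg, loose; origin at the centre of the underside of its feet. On its lid a raised cross, 5 mm high (|x| < 24 or |y| < 12 mm), leaves a recess at each corner, open outwards, where the feet of the next tub drop in with 2 mm play; a low tub seated on it has its origin 67 mm above this one (72 if on the cross)
- crystal: bystander: pale pointed crystal, 28 mm across, 45 mm high; origin at its underside
- agate: bystander: flat brown agate slice, 38 mm across, 10 mm thick
- geode: bystander: grey geode lump, 72 mm across, 45 mm high
- ore: bystander: dark lump of ore, 60 mm across, 36 mm high
- quartz: bystander: pale quartz lump, 55 mm across, 50 mm high
- brush: bystander: small hand brush lying flat
- loupe: bystander: black round magnifier, 40 mm across, 12 mm thick, with a short flat handle
- tub0: low specimen tub, loose: white, grey lid, 80 (x) x 56 (y) x 44 mm high, about 0.14 kg, upright; origin at the centre of the underside of its feet. Feet: four, 12 mm square, 7 mm tall, centred at x = +-32, y = +-20 mm. Lid as on the tall tub. Seated on another low tub, its origin is 39 mm above that one's (44 if it rides on the cross). Same after half a turn. Two to four of the four are present
- tub1: low specimen tub, loose: white, grey lid, 80 (x) x 56 (y) x 44 mm high, about 0.14 kg, upright; origin at the centre of the underside of its feet. Feet: four, 12 mm square, 7 mm tall, centred at x = +-32, y = +-20 mm. Lid as on the tall tub. Seated on another low tub, its origin is 39 mm above that one's (44 if it rides on the cross). Same after half a turn. Two to four of the four are present
- tub2: low specimen tub, loose: white, grey lid, 80 (x) x 56 (y) x 44 mm high, about 0.14 kg, upright; origin at the centre of the underside of its feet. Feet: four, 12 mm square, 7 mm tall, centred at x = +-32, y = +-20 mm. Lid as on the tall tub. Seated on another low tub, its origin is 39 mm above that one's (44 if it rides on the cross). Same after half a turn. Two to four of the four are present
- tub3: low specimen tub, loose: white, grey lid, 80 (x) x 56 (y) x 44 mm high, about 0.14 kg, upright; origin at the centre of the underside of its feet. Feet: four, 12 mm square, 7 mm tall, centred at x = +-32, y = +-20 mm. Lid as on the tall tub. Seated on another low tub, its origin is 39 mm above that one's (44 if it rides on the cross). Same after half a turn. Two to four of the four are present
Mind the look-alikes: they are no part of the job. What is shaped like the dish but orange is not meant.

How it is judged:
On the way, in this order (a step that is already met when the one before it is completed fails the run):
1. the ring is turned clockwise until the burrs touch (value of joint ring below 0.05 rad), for 0.2 s.
2. the ring is backed off three clicks, to 60 degrees (within 8 degrees) from the stop (value of joint ring between 0.897 and 1.197 rad and velocity of joint ring below 0.05 rad/s), for 0.3 s.
At the end, for the whole second after the job is handed in: ring three clicks (60 degrees, within 8) open from the touching position; dish upright inside the drawer, drawer shut within 6 mm; every low tub present upright on the tall tub in one stack, within 14 mm and 0.15 rad of square over it, its feet down in the recesses (height within 3 mm); all at rest (value of joint ring between 0.897 and 1.197 rad and value of joint mill_drawer0 below 0.006 m and x of dish in the frame of drawer_floor between -0.045 and 0.045 m and y of dish in the frame of drawer_floor between -0.045 and 0.045 m and z of dish in the frame of drawer_floor between -0.005 and 0.006 m and angle between dish's own z axis and vertical below 0.1 rad and linear speed of each of dish, tub0, tub1, tub2, tub3 below 0.02 m/s and angle between each of base, tub0, tub1, tub2, tub3's own z axis and vertical below 0.05 rad and horizontal distance between each of tub0, tub1, tub2, tub3 and base below 0.014 m and angle between the x axis of each of tub0, tub1, tub2, tub3 and the x axis of base, either way round below 0.15 rad and (z of tub0 in the frame of base between 0.064 and 0.07 m or z of tub0 in the frame of base between 0.103 and 0.109 m or z of tub0 in the frame of base between 0.142 and 0.148 m or z of tub0 in the frame of base between 0.181 and 0.187 m) and (z of tub1 in the frame of base between 0.064 and 0.07 m or z of tub1 in the frame of base between 0.103 and 0.109 m or z of tub1 in the frame of base between 0.142 and 0.148 m or z of tub1 in the frame of base between 0.181 and 0.187 m) and (z of tub2 in the frame of base between 0.064 and 0.07 m or z of tub2 in the frame of base between 0.103 and 0.109 m or z of tub2 in the frame of base between 0.142 and 0.148 m or z of tub2 in the frame of base between 0.181 and 0.187 m) and (z of tub3 in the frame of base between 0.064 and 0.07 m or z of tub3 in the frame of base between 0.103 and 0.109 m or z of tub3 in the frame of base between 0.142 and 0.148 m or z of tub3 in the frame of base between 0.181 and 0.187 m)).
It fails at once if a stone, the brush or the loupe is moved from its place (by more than 5 cm) (distance of any of crystal, agate, geode, ore, quartz, brush, loupe from where it was at the start of the episode above 0.05 m).
Of tub0, tub1, tub2, tub3 only 2 to 4 are there at a start; the rules pass over those that are not, and their reading is None.
At some moment in a run one of dish may be knocked a few centimetres aside while the robot is not near it.
Once in a run the grip may slacken for a moment while it holds something.
It also fails if it takes over 210 s, if anything falls off the work surface, if the arm or the gripper's body presses on something with over 40 N, if the wrist force passes 120 N, or if a joint passes its speed limit or range.

### The arm

A 7-joint arm with a two-finger parallel gripper is mounted at the origin on the work surface. World frame = base frame: x ahead of the robot, y to its left, z up, the work surface at z = 0. Lengths are in m, angles in rad, forces in N, time in s.
With the tool pointing down it reaches from about 0.35 to 0.9 m from the base axis. Payload 8.1 kg.
Tool frame: the origin (TCP) lies midway between the tips of the shut fingers; the grasp point (between the pads) lies 19 mm behind it; z points along the fingers, y is the direction in which the jaws open and shut (so a half turn about z gives the same grasp; the last joint's range is limited). The gripper opens to 92 mm and grips with 3 to 60 N. Pads are 19 mm wide; open, the fingers measure 130 mm over their backs; the gripper's body (75 mm by 190 mm) begins 47 mm behind the grasp point.
Start: joints at [-1.431, 0.434, 0.025, 1.573, -0.012, 1.134, -0.075], TCP at [0.15, 0.607, 0.227] pointing down, gripper open.
Joint ranges: [-2.62, 2.62], [-0.44, 2.09], [-1.27, 1.32], [0.08, 2.57], [-1.32, 4.46], [0.12, 2], [-2.74, 2.74]. Speed limits (rad/s): [2.22, 2.22, 3.01, 3.01, 3.14, 3.14, 3.14].

### API

Orientations are given as a rotation vector (axis times angle).
In Python, from cell import arm gives the robot as it stands. The module is installed in compiled form; this text tells all that it offers.
- The arm moves only by the tool jog_arm, never from a script. Its argument "increments" is a list of rows, each an object with "slide": the shift along the tool's x, y, z in mm, a list of three; "roll": the turn about the tool's z in rad; "gripper": the opening, from 0 (shut) to 1 (fully open). In form: [{"slide": [x, y, z], "roll": roll, "gripper": gripper}, ...]. A call has exactly 10 rows; each row is the pose to reach, as a shift and turn from the pose commanded when the call began, along the tool's axes at that moment; what a row does not reach only later rows make up. A row lasts 1/12 s, in which the tool goes at most 41.7 mm and 7.16 degrees, less where a joint would pass 70% of its speed; a pose out of reach is approached as far as the arm can. A call with a gripper value outside its range is refused whole. The fingers move at their own pace and stop on an object; "newtons" is the grip in N (left out, the last holds). Time passes only in rows, so rows that repeat a pose let the fingers close, or fill a call up. It gives the time, the measured TCP pose, the force and the opening at its end, in the units of the state.
- arm.observe(): the state, without advancing time (a new reading comes with each control period).
- arm.get_image(name): name is "side" or "top" or "wrist"; returns a dict with "frame" (420x560x3 uint8, blue, green, red), "depth" (420x560 float32, m along the optical axis (not along the pixel's ray), 0 where there is no reading), "intrinsics" (3x3 intrinsics, pixels), "R" (3x3) and "t" (3): a world point X has camera coordinates R X + t; the wrist camera has in their place "hand_eye" (4x4, takes a point from camera to tool coordinates, whose origin is the TCP and whose axes are the flange's). Camera axes: x right, y down, z forward; pixel columns grow to the right and rows downward; lengths in m; the calibration is good to about 2 mm. A picture is of the moment at which its call begins: read the wrist's pose just before it.
- arm.sign_off(): hands the job in, once; it reports no verdict.
The state is a dict: "clock": time; "joints": joint angles; "dq": joint speeds; "joint_efforts": joint torques, N m; "position": TCP position; "ee_rot": TCP orientation; "force": force on the tool from outside, world axes, zero at the start; "ft_torque": the same for the moment, N m; "width": opening from 0.0 (shut) to 1.0 (fully open).
Only numpy, scipy, OpenCV 4.12 (cv2) and the standard library are available. Lean on these libraries where they do the work, as an engineer would, in place of code of your own. Each camera call takes 0.05 s, during which the arm holds its last target.

## Working session

There is one attempt and no reset: what is moved stays moved. The work goes in short steps, Python scripts to look and compute and a tool call to move; the robot and the scene stay as the last step left them, time stands still between calls to the robot, and variables do not carry over. Pictures are saved under pics/ and viewed, and the job is handed in when it is done.

Besides the shell and the picture viewer there is one more tool, called after "Request:" as a command line: name --argument value ..., lists and objects as JSON in quotes. jog_arm: Moves the arm, as the interface text tells. Its arguments: {"type":"object","properties":{"increments":{"type":"array"},"newtons":{"type":"number"}},"required":["increments"]}

```bash
mkdir -p pics
cat > h.py <<'E'
from cell import arm
import numpy as np, cv2
from scipy.spatial.transform import Rotation as Rn
def cap(name,fn=None):
    s=arm.observe(); im=arm.get_image(name)
    if 'hand_eye' in im:
        T=np.eye(4);T[:3,:3]=Rn.from_rotvec(s['ee_rot']).as_matrix();T[:3,3]=s['position']
        M=np.linalg.inv(T@np.array(im['hand_eye']));im['R']=M[:3,:3];im['t']=M[:3,3]
    if fn: cv2.imwrite('pics/'+fn+'.png',im['frame'])
    np.savez(''+name+'.npz',**{k:np.array(im[k]) for k in('frame','depth','intrinsics','R','t')})
    return im
def ray(im,u,v,z):
    K=np.array(im['intrinsics']);R=np.array(im['R']);t=np.array(im['t']).ravel()
    d=R.T@np.linalg.inv(K)@np.array([u,v,1.]);c=-R.T@t
    return c+d*(z-c[2])/d[2]
def proj(im,X):
    p=np.array(im['intrinsics'])@(np.array(im['R'])@np.array(X)+np.array(im['t']).ravel());return p[:2]/p[2]
def cloud(im):
    K=np.array(im['intrinsics']);d=np.array(im['depth']);v,u=np.mgrid[:d.shape[0],:d.shape[1]]
    P=np.stack([(u-K[0,2])/K[0,0]*d,(v-K[1,2])/K[1,1]*d,d],-1)
    X=(P-np.array(im['t']).ravel())@np.array(im['R']); X[d==0]=np.nan
    return X
E
python3 - <<'E'
from h import *
for n in('top','side','wrist'):
    im=cap(n,n+'0'); print(n,im['intrinsics'],im['R'],im['t'])
print(arm.observe())
E
```

```text
top [[443.94384373   0.         278.89249899]
 [  0.         443.94384373 206.10927145]
 [  0.           0.           1.        ]] [[-1.53371832e-02 -9.99882368e-01 -1.43397632e-04]
 [-9.92152720e-01  1.52364160e-02 -1.24100089e-01]
 [ 1.24087676e-01 -1.76107346e-03 -9.92269695e-01]] [0.05532483 0.61105621 1.26770032]
side [[438.28480559   0.         273.94580732]
 [  0.         438.28480559 211.88620161]
 [  0.           0.           1.        ]] [[ 0.79685346 -0.60407791 -0.01069794]
 [-0.45492433 -0.58826129 -0.66857499]
 [ 0.39757819  0.53762305 -0.74356778]] [-0.42890847  0.3804731   0.96807414]
wrist [[295.86480674   0.         279.06472931]
 [  0.         295.86480674 204.44465985]
 [  0.           0.           1.        ]] [[ 0.24087129  0.97055594 -0.00147808]
 [ 0.93808681 -0.23242198  0.2568524 ]
 [ 0.24894609 -0.06325494 -0.96644951]] [-0.62328054 -0.03108073  0.38938643]
{'clock': 0.15, 'joints': array([-1.43057662,  0.43506334,  0.02496462,  1.57388046, -0.0115886 ,
        1.13399862, -0.07509683]), 'dq': array([-1.69474696e-03, -2.64704341e-03,  3.22788699e-05, -3.33350817e-03,
        1.21207388e-03,  7.93441129e-04, -4.47544777e-04]), 'joint_efforts': array([ 1.92526531e-03, -6.68255353e+01,  9.85990316e-01, -3.14690709e+01,
       -6.04655826e-02,  3.93641589e-02,  8.25545430e-05]), 'position': array([0.15022635, 0.60627869, 0.22612784]), 'ee_rot': array([-3.80561302e-01, -3.11842721e+00,  1.89227871e-03]), 'force': array([-0.33541103,  0.6762014 ,  1.02988114]), 'ft_torque': array([ 0.02322812,  0.00261747, -0.02018681]), 'width': 0.999127622529508}
```

View pics/top0.png

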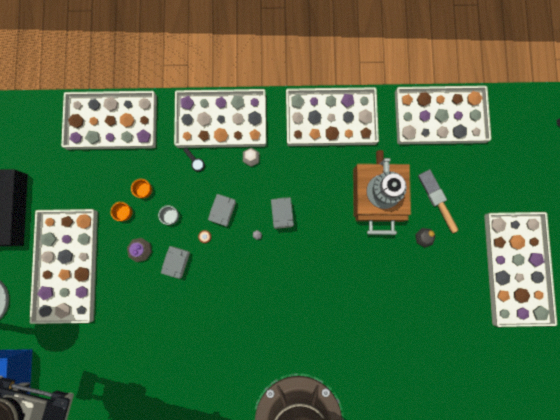

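View pics/side0.png

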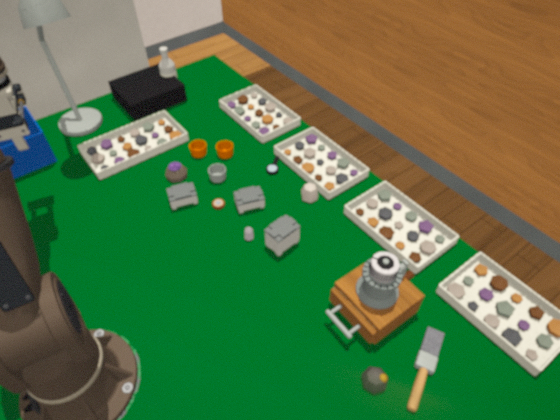

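View pics/wrist0.png

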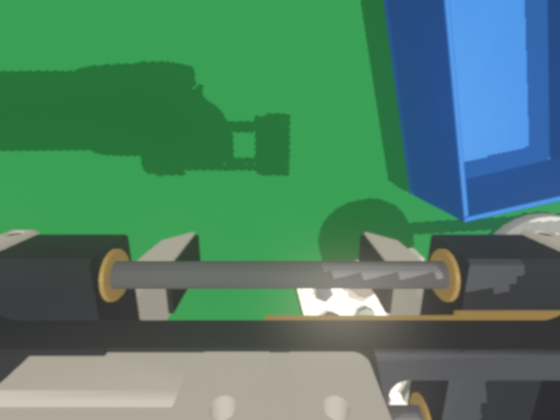

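Run:
```python
from h import *
im={'frame':0};d=dict(np.load('top.npz'));X=cloud(d)
f=d['frame']
c=cv2.resize(f[140:300,100:300],None,fx=4,fy=4,interpolation=cv2.INTER_CUBIC);cv2.imwrite('pics/c1.png',c[:600,:800])
c=cv2.resize(f[145:250,345:475],None,fx=5.5,fy=5.5,interpolation=cv2.INTER_CUBIC);cv2.imwrite('pics/c2.png',c[:600])
for n,(u,v) in dict(tubA=(222,210),tubB=(175,262),tall=(283,213),dish=(168,215),or1=(141,189),or2=(121,212),ring=(394,178),small=(257,235),mill=(365,210),handle=(383,232)).items():
    P=X[v-2:v+3,u-2:u+3].reshape(-1,3);print(n,np.nanmedian(P,0).round(3), np.nanmax(P[:,2]).round(3))
# lid contours by height
for n,(u,v,lo,hi) in dict(A=(222,210,.033,.06),B=(175,262,.033,.06),T=(283,213,.06,.09)).items():
    m=np.zeros(f.shape[:2],np.uint8);w=X[v-25:v+25,u-25:u+25]
    s=(w[...,2]>lo)&(w[...,2]<hi);P=w[s]
    r=cv2.minAreaRect(P[:,:2].astype(np.float32)*1000);print(n,s.sum(),r,np.median(P[:,2]))
```

```text
tubA [0.602 0.213 0.044] 0.047
tubB [0.453 0.348 0.043] 0.049
tall [0.588 0.035 0.073] 0.076
dish [0.594 0.38  0.003] 0.007
or1 [0.674 0.463 0.004] 0.009
or2 [0.606 0.522 0.004] 0.01
ring [ 0.662 -0.256  0.189] 0.193
small [0.528 0.111 0.035] 0.044
mill [ 0.592 -0.199  0.074] 0.08
handle [ 0.53  -0.257  0.043] 0.048
A 521 ((603.231689453125, 216.82240295410156), (56.39537811279297, 79.98394012451172), 71.07849884033203) 0.042610064527946453
B 555 ((452.5597839355469, 352.5691833496094), (57.21662902832031, 80.22161102294922), 72.85945129394531) 0.04261080562449863
T 547 ((590.3580932617188, 39.273773193359375), (80.53382110595703, 55.962501525878906), 4.866117000579834) 0.07084133960373994
```

View pics/c1.png

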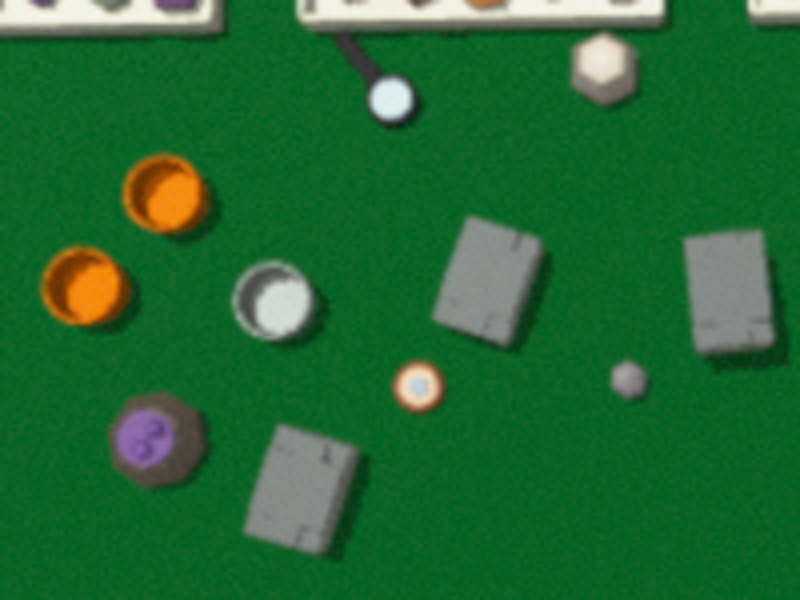

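View pics/c2.png

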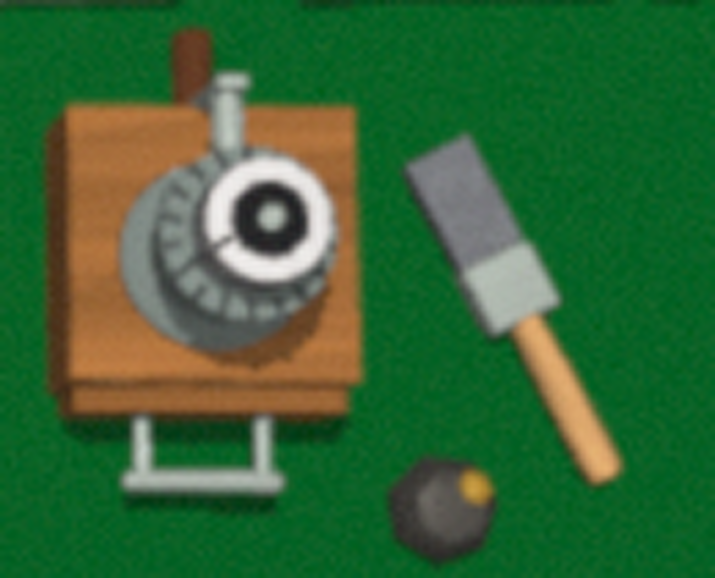

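```bash
cat >> h.py <<'E'
def go(x,y,z,jaw,rolldir=0,s=None):
    "slide/roll to reach world x,y,z with tool-y axis along angle jaw(deg), nearest mod 180 (+rolldir*180)"
    s=s or arm.observe();R=Rn.from_rotvec(s['ee_rot']).as_matrix()
    sl=R.T@(np.array([x,y,z])-s['position'])*1000
    ty=np.degrees(np.arctan2(R[1,1],R[0,1]));d=(jaw-ty+90)%180-90
    print('slide',sl.round(1),'roll',np.radians(-d-180*rolldir).round(3),'| pos',s['position'].round(4),'jaw',ty.round(1),'tilt',R[:,2].round(3),'q7',s['joints'][6].round(2),'F',s['force'].round(1),'w',round(s['width'],3),'t',round(s['clock'],1))
E
python3 - <<'E'
from h import *
d=dict(np.load('top.npz'));X=cloud(d).reshape(-1,3)
X=X[~np.isnan(X[:,0])]
box=(X[:,0]>.5)&(X[:,0]<.8)&(X[:,1]<-.13)&(X[:,1]>-.36)
for lo,hi in((.065,.085),(.18,.2),(.145,.16),(.03,.05)):
    P=X[box&(X[:,2]>lo)&(X[:,2]<hi)]
    r=cv2.minAreaRect((P[:,:2]*1000).astype(np.float32));print(lo,len(P),r)
    print(cv2.minEnclosingCircle((P[:,:2]*1000).astype(np.float32)))
P=X[box&(X[:,0]<.56)&(X[:,2]>.03)&(X[:,2]<.06)];
r=cv2.minAreaRect((P[:,:2]*1000).astype(np.float32));print('handle',r,P.min(0),P.max(0))
# dish
P=X[(np.abs(X[:,0]-.595)<.05)&(np.abs(X[:,1]-.38)<.05)&(X[:,2]>.028)&(X[:,2]<.05)];print('dish',cv2.minEnclosingCircle((P[:,:2]*1000).astype(np.float32)))
f=d['frame'];m=np.array(cv2.inRange(f[165:205,375:415],(0,0,0),(60,60,60)))
# pointer
c=ray(d,394,184.5,.189);print(c, ray(d,345+222/5.5,145+243/5.5,.189), ray(d,345+270/5.5,145+218/5.5,.189))
go(.66,-.2,.32,90); go(.15,.607,.3,90)
E
```

```text
0.065 1648 ((645.7766723632812, -253.6721954345703), (152.02146911621094, 163.3762664794922), 88.57125854492188)
((651.22705078125, -252.35122680664062), 103.24067687988281)
0.18 419 ((644.111572265625, -252.71595764160156), (58.48701858520508, 58.774227142333984), 45.787017822265625)
((644.9331665039062, -253.23924255371094), 30.489761352539062)
0.145 356 ((644.1954956054688, -252.4355926513672), (86.12968444824219, 85.28765869140625), 89.70154571533203)
((644.1453857421875, -252.9249267578125), 44.161598205566406)
0.03 327 ((639.4659423828125, -229.78469848632812), (253.09693908691406, 132.92526245117188), 14.364879608154297)
((646.8237915039062, -252.98817443847656), 128.0466766357422)
handle ((542.0303344726562, -249.4603729248047), (82.2149429321289, 35.18986892700195), 89.36480712890625) [ 0.5241941  -0.29043822  0.03493828] [ 0.55997552 -0.20822926  0.05304579]
dish ((591.0682983398438, 375.44140625), 28.267520904541016)
[ 0.6452678 -0.2555749  0.189    ] [ 0.63322677 -0.23243981  0.189     ] [ 0.64490288 -0.25579536  0.189     ]
slide [-688.7 -660.1  -93. ] roll -0.243 | pos [0.1502 0.6063 0.2261] jaw 76.1 tilt [-0.    -0.001 -1.   ] q7 -0.08 F [-0.3  0.7  1. ] w 0.999 t 0.1
slide [  0.4   0.6 -73.9] roll -0.243 | pos [0.1502 0.6063 0.2261] jaw 76.1 tilt [-0.    -0.001 -1.   ] q7 -0.08 F [-0.3  0.7  1. ] w 0.999 t 0.1
```

Request:
jog_arm --increments '[{"slide": [0, 0, -40], "roll": 0, "gripper": 1}, {"slide": [-20, -20, -80], "roll": 0, "gripper": 1}, {"slide": [-48, -46, -95], "roll": 0, "gripper": 1}, {"slide": [-76, -73, -95], "roll": 0, "gripper": 1}, {"slide": [-105, -100, -95], "roll": 0, "gripper": 1}, {"slide": [-133, -128, -95], "roll": 0, "gripper": 1}, {"slide": [-162, -155, -95], "roll": 0, "gripper": 1}, {"slide": [-190, -183, -95], "roll": 0, "gripper": 1}, {"slide": [-219, -210, -95], "roll": 0, "gripper": 1}, {"slide": [-248, -238, -95], "roll": 0, "gripper": 1}]' --newtons 20

```text
clock: 0.98
position: [0.3343, 0.3141, 0.3217]
ee_rot: [-0.38, -3.118, -0.0]
force: [0.8, -0.4, -0.6]
width: 1.0
```

```bash
python3 -c "
from h import *
go(.57,-.253,.32,90)"
```

```text
slide [-365.1 -493.9    1.5] roll -0.243 | pos [0.3343 0.3141 0.3217] jaw 76.1 tilt [-0.  0. -1.] q7 0.48 F [ 0.8 -0.4 -0.6] w 1.0 t 1.0
```

Request:
jog_arm --increments '[{"slide": [-25, -33, 0], "roll": 0, "gripper": 1}, {"slide": [-50, -66, 0], "roll": 0, "gripper": 1}, {"slide": [-75, -100, 0], "roll": 0, "gripper": 1}, {"slide": [-100, -133, 0], "roll": 0, "gripper": 1}, {"slide": [-125, -166, 0], "roll": 0, "gripper": 1}, {"slide": [-150, -200, 0], "roll": 0, "gripper": 1}, {"slide": [-175, -233, 0], "roll": 0, "gripper": 1}, {"slide": [-200, -266, 0], "roll": 0, "gripper": 1}, {"slide": [-225, -300, 0], "roll": 0, "gripper": 1}, {"slide": [-250, -333, 0], "roll": 0, "gripper": 1}]'

```text
clock: 1.82
position: [0.4964, -0.0691, 0.3219]
ee_rot: [0.38, 3.118, 0.001]
force: [1.0, 0.6, -0.1]
width: 1.0
```

Request:
jog_arm --increments '[{"slide": [-25, -33, 0], "roll": 0, "gripper": 1}, {"slide": [-50, -66, 0], "roll": 0, "gripper": 1}, {"slide": [-75, -100, 0], "roll": 0, "gripper": 1}, {"slide": [-100, -133, 0], "roll": 0, "gripper": 1}, {"slide": [-115, -161, 0], "roll": 0, "gripper": 1}, {"slide": [-115, -161, 0], "roll": 0, "gripper": 1}, {"slide": [-115, -161, 0], "roll": 0, "gripper": 1}, {"slide": [-115, -161, 0], "roll": 0, "gripper": 1}, {"slide": [-115, -161, 0], "roll": 0, "gripper": 1}, {"slide": [-115, -161, 0], "roll": 0, "gripper": 1}]'

```text
clock: 2.65
position: [0.5693, -0.2494, 0.3218]
ee_rot: [0.377, 3.119, 0.002]
force: [-0.2, -1.0, 0.2]
width: 0.997
```

```bash
python3 -c "
from h import *
go(.6445,-.253,.32,76)
im=cap('wrist','w1'); print((-im['R'].T@im['t']).round(3)); cap('top','top1')"
```

```text
slide [-73.9  14.4   1.8] roll 0.004 | pos [ 0.5693 -0.2494  0.3218] jaw 76.2 tilt [ 0.     0.001 -1.   ] q7 1.91 F [-0.2 -1.   0.2] w 0.997 t 2.6
[ 0.501 -0.234  0.479]
```

View pics/w1.png

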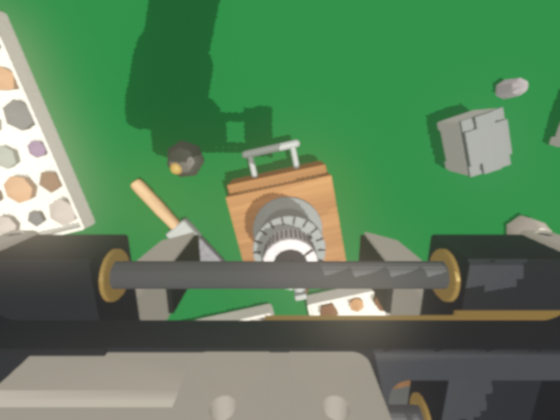

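View pics/top1.png

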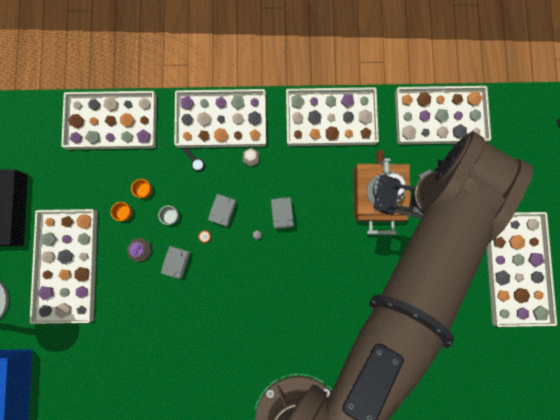

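Request:
jog_arm --increments '[{"slide": [-37, 7, 1], "roll": 0, "gripper": 1}, {"slide": [-74, 14, 1], "roll": 0, "gripper": 1}, {"slide": [-74, 14, 1], "roll": 0, "gripper": 1}, {"slide": [-74, 14, 40], "roll": 0, "gripper": 1}, {"slide": [-74, 14, 70], "roll": 0, "gripper": 1}, {"slide": [-74, 14, 100], "roll": 0, "gripper": 1}, {"slide": [-74, 14, 130], "roll": 0, "gripper": 1}, {"slide": [-74, 14, 150], "roll": 0, "gripper": 1}, {"slide": [-74, 14, 164], "roll": 0, "gripper": 1}, {"slide": [-74, 14, 164], "roll": 0, "gripper": 1}]'

```text
clock: 3.58
position: [0.6429, -0.2532, 0.1543]
ee_rot: [-0.378, -3.114, -0.002]
force: [-0.4, 0.9, 0.6]
width: 1.0
```

```bash
python3 -c "
from h import *
go(.6445,-.253,.157,76)
im=cap('side','s1');d=im['frame'];cv2.imwrite('pics/s1c.png',cv2.resize(d[200:350,300:450],None,fx=4,fy=4))"
```

```text
slide [-1.5  0.6 -2.7] roll 0.003 | pos [ 0.6429 -0.2532  0.1543] jaw 76.2 tilt [-0.005  0.002 -1.   ] q7 1.96 F [-0.4  0.9  0.6] w 1.0 t 3.6
```

View pics/s1c.png

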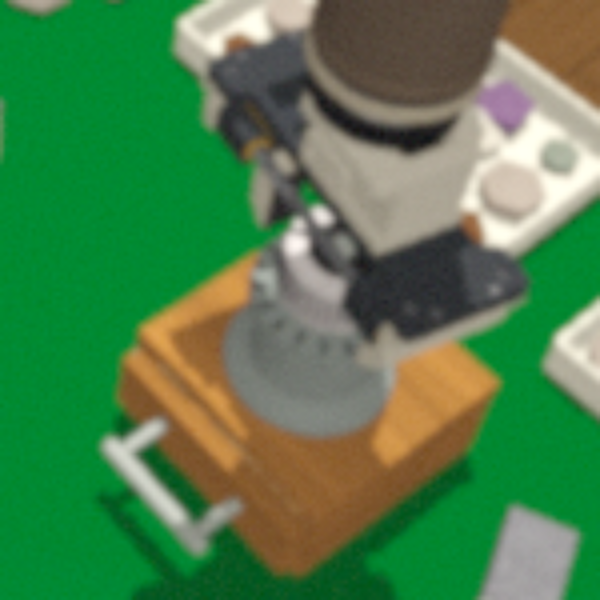

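Request:
jog_arm --increments '[{"slide": [-1, 0, -5], "roll": 0, "gripper": 1}, {"slide": [-1, 0, -5], "roll": 0, "gripper": 0.5}, {"slide": [-1, 0, -5], "roll": 0, "gripper": 0.5}, {"slide": [-1, 0, -5], "roll": 0, "gripper": 0.5}, {"slide": [-1, 0, -5], "roll": 0, "gripper": 0.5}, {"slide": [-1, 0, -5], "roll": 0, "gripper": 0.5}, {"slide": [-1, 0, -5], "roll": 0, "gripper": 0.5}, {"slide": [-1, 0, -5], "roll": 0, "gripper": 0.5}, {"slide": [-1, 0, -5], "roll": 0, "gripper": 0.5}, {"slide": [-1, 0, -5], "roll": 0, "gripper": 0.5}]' --newtons 20

```text
clock: 4.47
position: [0.6453, -0.2558, 0.163]
ee_rot: [0.381, 3.118, -0.0]
force: [-1.5, -0.6, 2.1]
width: 0.647
```

Request:
jog_arm --increments '[{"slide": [0, 0, 0], "roll": 0.1, "gripper": 0.5}, {"slide": [0, 0, 0], "roll": 0.2, "gripper": 0.5}, {"slide": [0, 0, 0], "roll": 0.3, "gripper": 0.5}, {"slide": [0, 0, 0], "roll": 0.4, "gripper": 0.5}, {"slide": [0, 0, 0], "roll": 0.5, "gripper": 0.5}, {"slide": [0, 0, 0], "roll": 0.6, "gripper": 0.5}, {"slide": [0, 0, 0], "roll": 0.7, "gripper": 0.5}, {"slide": [0, 0, 0], "roll": 0.8, "gripper": 0.5}, {"slide": [0, 0, 0], "roll": 0.9, "gripper": 0.5}, {"slide": [0, 0, 0], "roll": 1.0, "gripper": 0.5}]'

```text
clock: 5.3
position: [0.6458, -0.2553, 0.163]
ee_rot: [1.834, 2.55, 0.001]
force: [0.1, -0.6, 1.7]
width: 0.647
```

```bash
python3 -c "
from h import *
go(.6445,-.253,.16,76)
print(arm.observe()['ft_torque'])
im=cap('top');d=im['frame'];cv2.imwrite('pics/t2c.png',cv2.resize(d[150:230,345:425],None,fx=7,fy=7,interpolation=2))"
```

```text
slide [ 2.5 -0.5  3. ] roll -1.003 | pos [ 0.6458 -0.2553  0.163 ] jaw 18.5 tilt [ 0.001  0.    -1.   ] q7 1.11 F [ 0.1 -0.6  1.7] w 0.647 t 5.3
[-0.13347111 -0.04399642  0.08850298]
```

View pics/t2c.png

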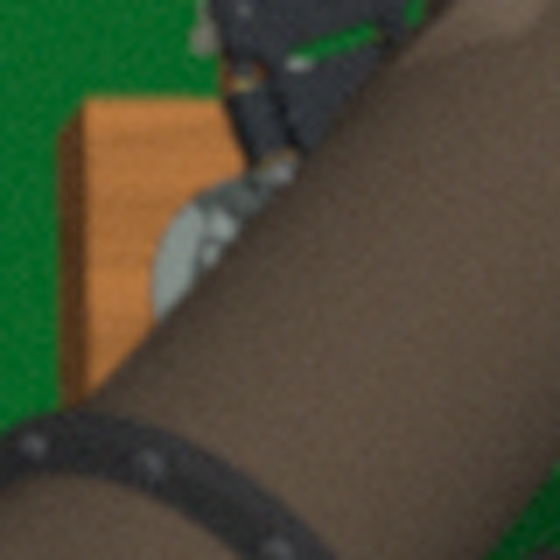

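Request:
jog_arm --increments '[{"slide": [0, 0, 0], "roll": 0.1, "gripper": 0.5}, {"slide": [0, 0, 0], "roll": 0.2, "gripper": 0.5}, {"slide": [0, 0, 0], "roll": 0.3, "gripper": 0.5}, {"slide": [0, 0, 0], "roll": 0.4, "gripper": 0.5}, {"slide": [0, 0, 0], "roll": 0.5, "gripper": 0.5}, {"slide": [0, 0, 0], "roll": 0.6, "gripper": 0.5}, {"slide": [0, 0, 0], "roll": 0.7, "gripper": 0.5}, {"slide": [0, 0, 0], "roll": 0.8, "gripper": 0.5}, {"slide": [0, 0, 0], "roll": 0.87, "gripper": 0.5}, {"slide": [0, 0, 0], "roll": 0.94, "gripper": 0.5}]'

```text
clock: 6.18
position: [0.6464, -0.2554, 0.163]
ee_rot: [2.788, 1.446, 0.002]
force: [3.2, -0.6, 1.1]
width: 0.65
```

```bash
python3 -c "
from h import *
go(.6445,-.253,.16,76)
print(arm.observe()['ft_torque'])"
```

```text
slide [ 0.9 -2.9  3. ] roll 1.201 | pos [ 0.6464 -0.2554  0.163 ] jaw -35.2 tilt [ 0.002 -0.001 -1.   ] q7 0.31 F [ 3.2 -0.6  1.1] w 0.65 t 6.2
[-0.3272243  -0.45103951  0.07054516]
```

Request:
jog_arm --increments '[{"slide": [0, 0, 0], "roll": 0.05, "gripper": 0.5}, {"slide": [0, 0, 0], "roll": 0.1, "gripper": 0.5}, {"slide": [0, 0, 0], "roll": 0.14, "gripper": 0.5}, {"slide": [0, 0, 0], "roll": 0.18, "gripper": 0.5}, {"slide": [0, 0, 0], "roll": 0.18, "gripper": 0.5}, {"slide": [0, 0, 0], "roll": 0.18, "gripper": 0.5}, {"slide": [0, 0, 0], "roll": 0.18, "gripper": 0.5}, {"slide": [0, 0, 0], "roll": 0.18, "gripper": 0.5}, {"slide": [0, 0, 0], "roll": 0.18, "gripper": 0.5}, {"slide": [0, 0, 0], "roll": 0.18, "gripper": 0.5}]'

```text
clock: 7.02
position: [0.647, -0.2549, 0.163]
ee_rot: [2.903, 1.197, 0.004]
force: [5.8, -0.3, 1.7]
width: 0.647
```

```bash
python3 -c "
from h import *
go(.6445,-.253,.16,76)
print(arm.observe()['ft_torque'])"
```

```text
slide [-0.4 -3.1  3. ] roll 1.026 | pos [ 0.647  -0.2549  0.163 ] jaw -45.2 tilt [ 0.003  0.    -1.   ] q7 0.16 F [ 5.8 -0.3  1.7] w 0.647 t 7.0
[-0.11182735 -1.28624428 -0.0757083 ]
```

Request:
jog_arm --increments '[{"slide": [0, 0, 0], "roll": 0.05, "gripper": 0.5}, {"slide": [0, 0, 0], "roll": 0.1, "gripper": 0.5}, {"slide": [0, 0, 0], "roll": 0.15, "gripper": 0.5}, {"slide": [0, 0, 0], "roll": 0.15, "gripper": 0.5}, {"slide": [0, 0, 0], "roll": 0.15, "gripper": 0.5}, {"slide": [0, 0, 0], "roll": 0.15, "gripper": 0.5}, {"slide": [0, 0, 0], "roll": 0.15, "gripper": 0.5}, {"slide": [0, 0, 0], "roll": 0.15, "gripper": 0.5}, {"slide": [0, 0, 0], "roll": 0.15, "gripper": 0.5}, {"slide": [0, 0, 0], "roll": 0.15, "gripper": 0.5}]'

```text
clock: 7.85
position: [0.6465, -0.2555, 0.163]
ee_rot: [2.985, 0.975, 0.003]
force: [4.2, -1.6, 1.6]
width: 0.653
```

```bash
python3 -c "
from h import *
go(.6445,-.253,.16,76)
print(arm.observe()['ft_torque'])
im=cap('top');d=im['frame'];cv2.imwrite('pics/t3c.png',cv2.resize(d[150:230,345:425],None,fx=7,fy=7,interpolation=2))
im=cap('side');d=im['frame'];cv2.imwrite('pics/s3c.png',cv2.resize(d[220:320,330:430],None,fx=6,fy=6,interpolation=2))
im=cap('wrist','w3')
"
```

```text
slide [-0.1 -3.2  3. ] roll 0.876 | pos [ 0.6465 -0.2555  0.163 ] jaw -53.8 tilt [ 0.002 -0.001 -1.   ] q7 0.03 F [ 4.2 -1.6  1.6] w 0.653 t 7.8
[-0.49307351 -0.84400746  0.07803757]
```

View pics/t3c.png

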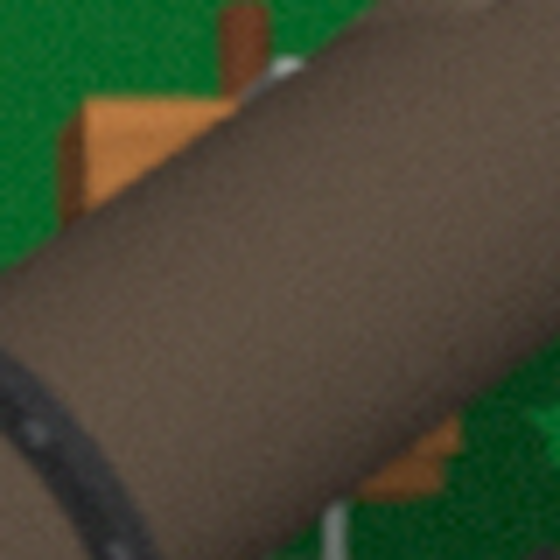

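View pics/s3c.png

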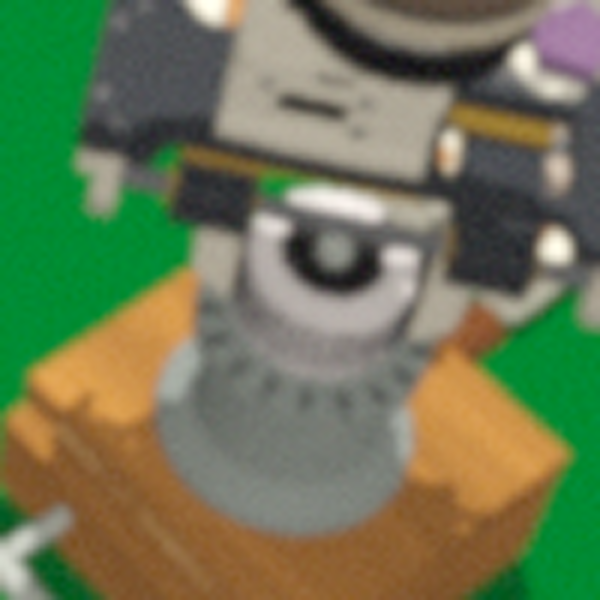

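View pics/w3.png

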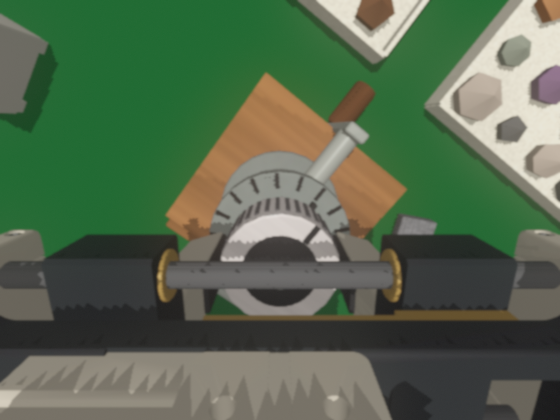

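```bash
cat > mk.py <<'E'
from h import *
import sys
im=dict(np.load('wrist.npz'))
f=im['frame'];cv2.imwrite('pics/mk%s.png'%sys.argv[1],cv2.resize(f[190:310,210:350],None,fx=5,fy=5,interpolation=2))
a=[ray(im,*map(float,p.split(',')),.189) for p in sys.argv[2:]]
for p in a:
    print(p.round(4),'r',np.hypot(*(p-[.6455,-.255,.189])[:2]).round(4),'ang',np.degrees(np.arctan2(p[1]+.255,p[0]-.6455)).round(1))
if len(a)>1:q=a[-1]-a[0];print('dir',np.degrees(np.arctan2(q[1],q[0])))
E
python3 mk.py 3 303,243 320,222
```

```text
[ 0.6639 -0.2567  0.189 ] r 0.0184 ang -5.2
[ 0.6769 -0.2567  0.189 ] r 0.0314 ang -3.1
dir -0.19414466564467225
```

View pics/mk3.png

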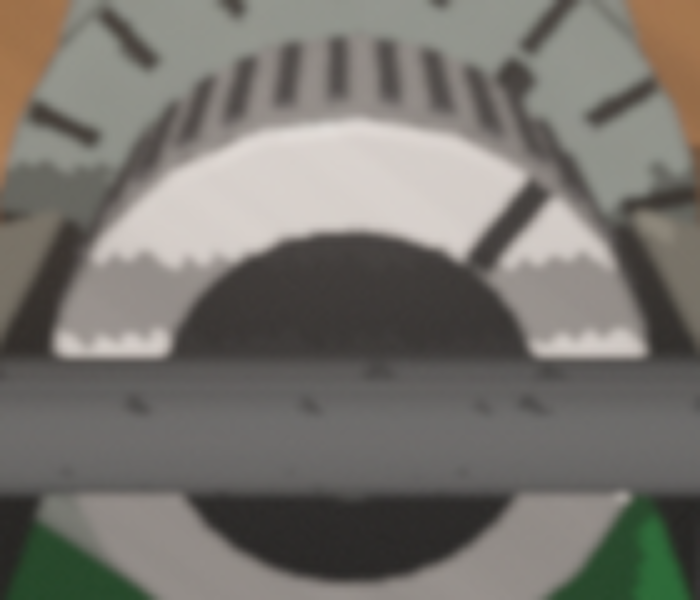

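Request:
jog_arm --increments '[{"slide": [0, 0, 0], "roll": -0.12, "gripper": 0.5}, {"slide": [0, 0, 0], "roll": -0.24, "gripper": 0.5}, {"slide": [0, 0, 0], "roll": -0.36, "gripper": 0.5}, {"slide": [0, 0, 0], "roll": -0.48, "gripper": 0.5}, {"slide": [0, 0, 0], "roll": -0.6, "gripper": 0.5}, {"slide": [0, 0, 0], "roll": -0.72, "gripper": 0.5}, {"slide": [0, 0, 0], "roll": -0.84, "gripper": 0.5}, {"slide": [0, 0, 0], "roll": -0.94, "gripper": 0.5}, {"slide": [0, 0, 0], "roll": -1.02, "gripper": 0.5}, {"slide": [0, 0, 0], "roll": -1.05, "gripper": 0.5}]'

```text
clock: 8.83
position: [0.6459, -0.2559, 0.1629]
ee_rot: [2.091, 2.343, 0.001]
force: [6.2, -2.8, -0.2]
width: 0.647
```

```bash
python3 -c "
from h import *
go(.6445,-.253,.16,76)
print(arm.observe()['ft_torque'])
im=cap('wrist','w4')
"; python3 mk.py 4
```

```text
slide [ 3.1 -1.1  2.9] roll -1.213 | pos [ 0.6459 -0.2559  0.1629] jaw 6.5 tilt [ 0.001 -0.001 -1.   ] q7 0.93 F [ 6.2 -2.8 -0.2] w 0.647 t 8.8
[-0.66033479 -1.24849506 -0.06705546]
```

View pics/mk4.png

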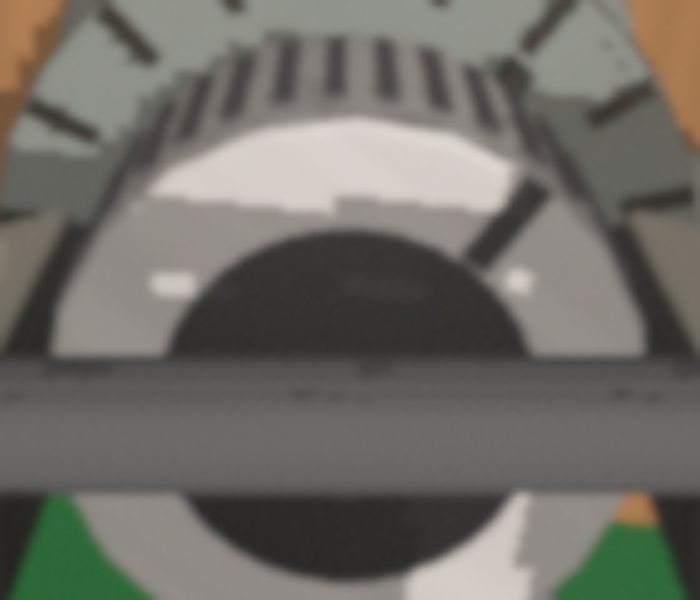

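Request:
jog_arm --increments '[{"slide": [0, 0, 0], "roll": 0, "gripper": 0.5}, {"slide": [0, 0, 0], "roll": 0, "gripper": 0.5}, {"slide": [0, 0, 0], "roll": 0, "gripper": 0.5}, {"slide": [0, 0, 0], "roll": 0, "gripper": 0.5}, {"slide": [0, 0, 0], "roll": 0, "gripper": 0.5}, {"slide": [0, 0, 0], "roll": 0, "gripper": 1}, {"slide": [0, 0, 0], "roll": 0, "gripper": 1}, {"slide": [0, 0, 0], "roll": 0, "gripper": 1}, {"slide": [0, 0, 0], "roll": 0, "gripper": 1}, {"slide": [0, 0, 0], "roll": 0, "gripper": 1}]'

```text
clock: 9.72
position: [0.6449, -0.2553, 0.1624]
ee_rot: [-2.098, -2.337, 0.0]
force: [0.4, -1.1, 0.5]
width: 0.959
```

Request:
jog_arm --increments '[{"slide": [0, 0, -30], "roll": 0, "gripper": 1}, {"slide": [0, 0, -60], "roll": 0, "gripper": 1}, {"slide": [0, 0, -90], "roll": 0, "gripper": 1}, {"slide": [0, 0, -120], "roll": 0, "gripper": 1}, {"slide": [0, 0, -120], "roll": 0, "gripper": 1}, {"slide": [0, 0, -120], "roll": 0, "gripper": 1}, {"slide": [0, 0, -120], "roll": 0, "gripper": 1}, {"slide": [0, 0, -120], "roll": 0, "gripper": 1}, {"slide": [0, 0, -120], "roll": 0, "gripper": 1}, {"slide": [0, 0, -120], "roll": 0, "gripper": 1}]'

```text
clock: 10.55
position: [0.645, -0.2551, 0.2816]
ee_rot: [-2.097, -2.337, 0.001]
force: [-0.2, 0.3, -0.8]
width: 0.995
```

```bash
python3 -c "
from h import *
go(.40,-.253,.28,90)
im=cap('wrist','w5')
"; python3 mk.py 5
```

```text
slide [  28.5 -243.4    2. ] roll -1.463 | pos [ 0.645  -0.2551  0.2816] jaw 6.2 tilt [-0.002  0.001 -1.   ] q7 0.85 F [-0.2  0.3 -0.8] w 0.995 t 10.6
```

View pics/w5.png

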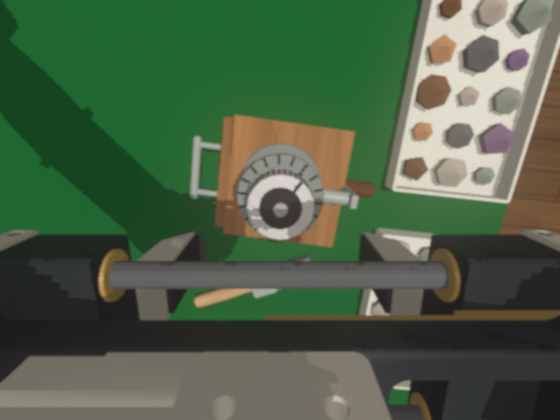

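Run:
```python
from h import *
im=dict(np.load('wrist.npz'));f=im['frame'];cv2.imwrite('pics/w5c.png',cv2.resize(f[140:250,180:380],None,fx=4,fy=5,interpolation=2)[:600])
c=cv2.resize(f[160:250,235:330],None,fx=6,fy=6,interpolation=2);cv2.imwrite('pics/w5d.png',c)
# base top orientation from brown pixels
hsv=cv2.cvtColor(f,cv2.COLOR_BGR2HSV)
```

```text
(no output)
```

View pics/w5d.png

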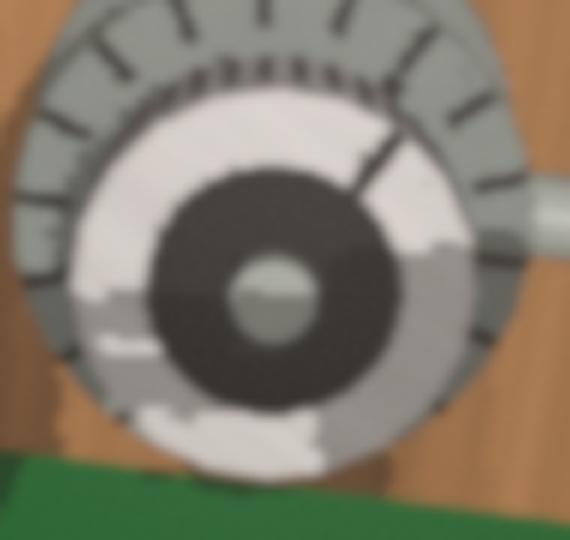

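View pics/w5c.png

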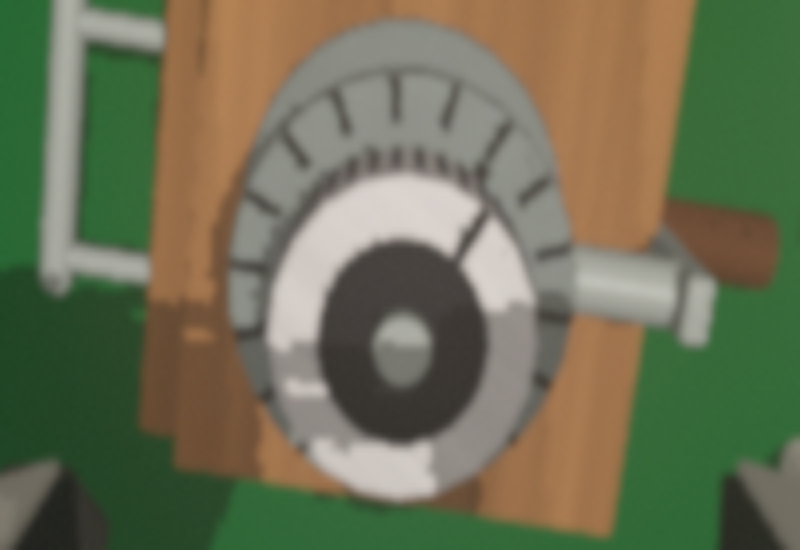

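Run:
```python
from h import *
im=dict(np.load('wrist.npz'))
c=ray(im,235+271/6,160+285/6,.189);a=ray(im,235+359/6,160+194/6,.189);b=ray(im,235+400/6,160+130/6,.189)
g=lambda p,q:np.degrees(np.arctan2(*(q-p)[1::-1])).round(1)
print(c,np.hypot(*(b-c)[:2]),g(c,a),g(c,b),g(a,b))
p=ray(im,180+690/4,140,.075);q=ray(im,180+612/4,140+530/5,.075);print(p,q,'base back edge dir',g(q,p))
p=ray(im,180+70/4,140+20/5,.041);q=ray(im,180+55/4,140+280/5,.041);print('handle',p,q,g(q,p))
d=dict(np.load('top.npz'));
```

```text
[ 0.64481232 -0.25595794  0.189     ] 0.029432779138515525 53.2 57.5 64.7
[ 0.72574188 -0.19416285  0.075     ] [ 0.72349953 -0.33223738  0.075     ] base back edge dir 89.1
handle [ 0.53142264 -0.22188421  0.041     ] [ 0.52886615 -0.29312282  0.041     ] 87.9
```

Run:
```python
from h import *
im=cap('top','top5');X=cloud(im).reshape(-1,3);X=X[~np.isnan(X[:,0])]
P=X[(abs(X[:,1]+.25)<.012)&(X[:,0]<.61)&(X[:,0]>.5)]
b=np.round(P[:,0]/.004)
for k in np.unique(b): print((k*.004).round(3),np.median(P[b==k,2]).round(3),P[b==k,2].max().round(3))
go(.547,-.253,.28,90)
```

```text
0.56 0.697 0.699
0.564 0.698 0.7
0.568 0.701 0.703
0.572 0.703 0.704
0.576 0.704 0.707
0.58 0.704 0.708
0.584 0.705 0.707
0.588 0.705 0.707
0.592 0.704 0.707
0.596 0.703 0.706
0.6 0.703 0.706
0.604 0.703 0.705
0.608 0.702 0.706
slide [ 12.8 -97.3   2.2] roll -1.463 | pos [ 0.6451 -0.2553  0.2821] jaw 6.2 tilt [-0.001  0.    -1.   ] q7 0.85 F [-0.2 -0.6  0.3] w 0.998 t 10.7
```

View pics/top5.png

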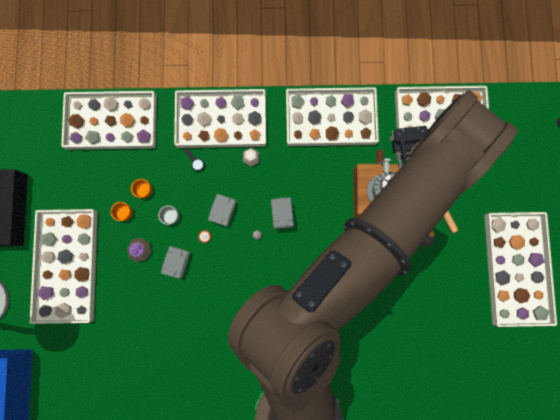

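Request:
jog_arm --increments '[{"slide": [3, -25, 0], "roll": 0.12, "gripper": 0.5}, {"slide": [6, -50, 0], "roll": 0.24, "gripper": 0.5}, {"slide": [9, -75, 0], "roll": 0.36, "gripper": 0.5}, {"slide": [13, -97, 0], "roll": 0.48, "gripper": 0}, {"slide": [13, -97, 0], "roll": 0.6, "gripper": 0}, {"slide": [13, -97, 0], "roll": 0.72, "gripper": 0}, {"slide": [13, -97, 0], "roll": 0.84, "gripper": 0}, {"slide": [13, -97, 0], "roll": 0.96, "gripper": 0}, {"slide": [13, -97, 0], "roll": 1.08, "gripper": 0}, {"slide": [13, -97, 0], "roll": 1.2, "gripper": 0}]'

```text
clock: 11.48
position: [0.5474, -0.2529, 0.2825]
ee_rot: [-3.054, -0.736, 0.0]
force: [-0.2, 0.7, 0.1]
width: 0.324
```

Request:
jog_arm --increments '[{"slide": [0, 0, 0], "roll": 0.12, "gripper": 0}, {"slide": [0, 0, 0], "roll": 0.24, "gripper": 0}, {"slide": [0, 0, 0], "roll": 0.36, "gripper": 0}, {"slide": [0, 0, 0], "roll": 0.48, "gripper": 0}, {"slide": [0, 0, 0], "roll": 0.5, "gripper": 0}, {"slide": [0, 0, 0], "roll": 0.5, "gripper": 0}, {"slide": [0, 0, 0], "roll": 0.5, "gripper": 0}, {"slide": [0, 0, 0], "roll": 0.5, "gripper": 0}, {"slide": [0, 0, 0], "roll": 0.5, "gripper": 0}, {"slide": [0, 0, 0], "roll": 0.5, "gripper": 0}]'

```text
clock: 12.32
position: [0.5474, -0.253, 0.2827]
ee_rot: [-3.141, 0.032, 0.0]
force: [0.4, 0.9, -0.8]
width: 0.005
```

Run:
```python
from h import *
im=cap('wrist','w6');X=cloud(im).reshape(-1,3);X=X[~np.isnan(X[:,0])]
P=X[(abs(X[:,1]+.255)<.02)&(X[:,0]<.61)&(X[:,0]>.5)&(X[:,2]<.1)]
b=np.round(P[:,0]/.004)
for k in np.unique(b): print((k*.004).round(3),np.median(P[b==k,2]).round(3),P[b==k,2].max().round(3))
go(.5475,-.257,.028,-90)
im=cap('side');d=im['frame'];cv2.imwrite('pics/s6c.png',cv2.resize(d[200:350,300:450],None,fx=4,fy=4))
```

```text
0.5 -0.0 0.001
0.504 -0.0 0.002
0.508 -0.001 0.001
0.512 -0.001 0.002
0.516 -0.0 0.001
0.524 0.045 0.045
0.528 0.045 0.049
0.532 0.044 0.048
0.536 0.0 0.045
0.54 -0.001 0.001
0.544 -0.0 0.002
0.548 -0.001 0.002
0.552 -0.0 0.002
0.556 -0.0 0.001
0.564 0.061 0.063
0.568 0.062 0.064
0.572 0.062 0.064
0.576 0.062 0.064
0.58 0.074 0.076
0.584 0.074 0.076
0.588 0.075 0.077
0.592 0.074 0.076
0.596 0.076 0.083
0.6 0.081 0.084
slide [1.000e-01 4.000e+00 2.547e+02] roll -0.02 | pos [ 0.5475 -0.253   0.2827] jaw -91.2 tilt [ 0.  0. -1.] q7 -0.64 F [-0.6 -0.   0.6] w 0.007 t 12.4
```

View pics/w6.png

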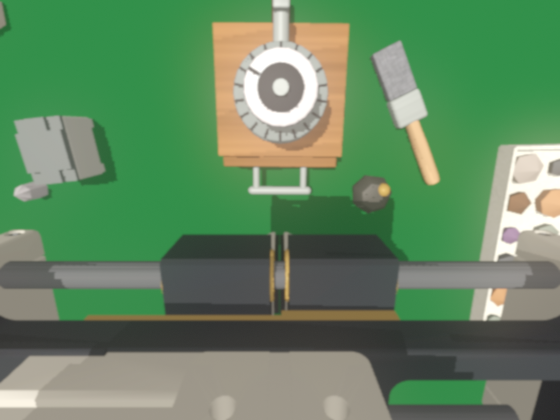

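View pics/s6c.png

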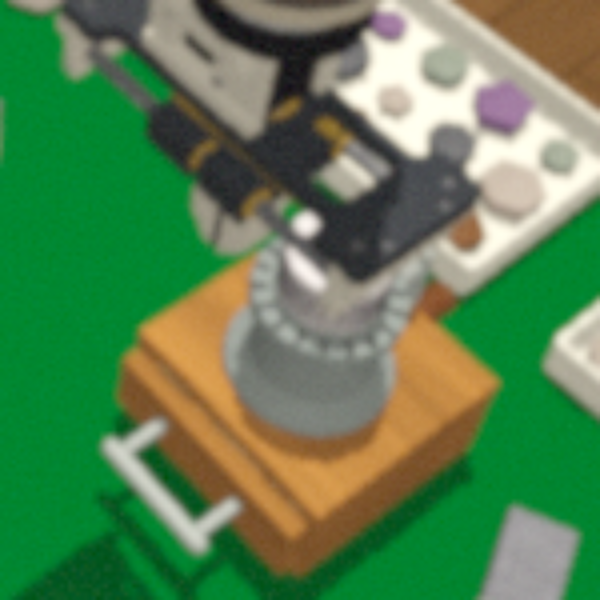

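Request:
jog_arm --increments '[{"slide": [0, 0, 40], "roll": 0, "gripper": 0}, {"slide": [0, 0, 80], "roll": 0, "gripper": 0}, {"slide": [0, 0, 120], "roll": 0, "gripper": 0}, {"slide": [0, 0, 160], "roll": 0, "gripper": 0}, {"slide": [0, 0, 180], "roll": 0, "gripper": 0}, {"slide": [0, 0, 200], "roll": 0, "gripper": 0}, {"slide": [0, 0, 220], "roll": 0, "gripper": 0}, {"slide": [0, 0, 240], "roll": 0, "gripper": 0}, {"slide": [0, 0, 253], "roll": 0, "gripper": 0}, {"slide": [0, 0, 253], "roll": 0, "gripper": 0}]' --newtons 20

```text
clock: 13.25
position: [0.5465, -0.252, 0.0274]
ee_rot: [-3.14, 0.032, 0.005]
force: [-0.4, 0.5, 0.4]
width: 0.001
```

Request:
jog_arm --increments '[{"slide": [-4, 0, 0], "roll": 0, "gripper": 0}, {"slide": [-16, 0, 0], "roll": 0, "gripper": 0}, {"slide": [-28, 0, 0], "roll": 0, "gripper": 0}, {"slide": [-40, 0, 0], "roll": 0, "gripper": 0}, {"slide": [-52, 0, 0], "roll": 0, "gripper": 0}, {"slide": [-64, 0, 0], "roll": 0, "gripper": 0}, {"slide": [-76, 0, 0], "roll": 0, "gripper": 0}, {"slide": [-86, 0, 0], "roll": 0, "gripper": 0}, {"slide": [-94, 0, 0], "roll": 0, "gripper": 0}, {"slide": [-102, 0, 0], "roll": 0, "gripper": 0}]'

```text
clock: 14.08
position: [0.4456, -0.2512, 0.0305]
ee_rot: [3.141, -0.034, 0.003]
force: [4.8, -0.3, 1.1]
width: 0.005
```

Run:
```python
from h import *
go(.4455,-.253,.028,-91)
im=cap('side');d=im['frame'];cv2.imwrite('pics/s7c.png',cv2.resize(d[200:350,270:420],None,fx=4,fy=4))
```

```text
slide [-0.   1.8  2.5] roll -0.004 | pos [ 0.4456 -0.2512  0.0305] jaw -91.2 tilt [ 0.002 -0.    -1.   ] q7 -0.26 F [ 4.8 -0.3  1.1] w 0.005 t 14.1
```

View pics/s7c.png

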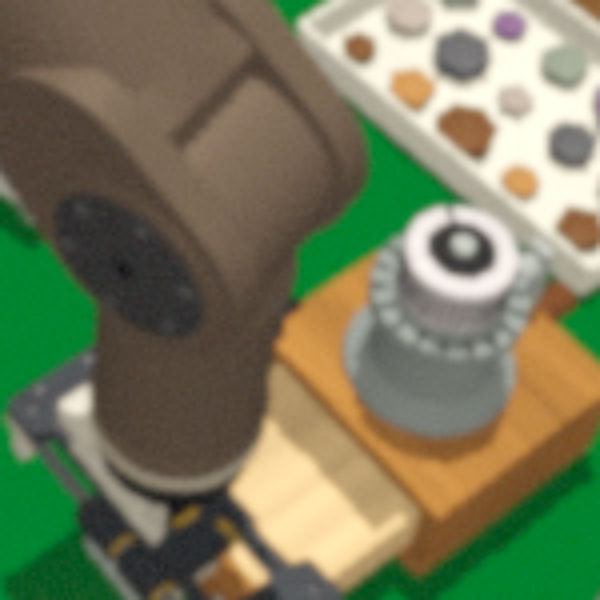

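Request:
jog_arm --increments '[{"slide": [4, 0, 0], "roll": 0, "gripper": 0}, {"slide": [4, 0, -30], "roll": 0, "gripper": 0}, {"slide": [4, 0, -70], "roll": 0, "gripper": 0}, {"slide": [4, 0, -110], "roll": 0, "gripper": 0}, {"slide": [4, 0, -150], "roll": 0, "gripper": 0}, {"slide": [10, -20, -180], "roll": 0, "gripper": 0.5}, {"slide": [20, -55, -200], "roll": 0, "gripper": 1}, {"slide": [30, -90, -200], "roll": 0, "gripper": 1}, {"slide": [40, -130, -200], "roll": 0, "gripper": 1}, {"slide": [50, -170, -200], "roll": 0, "gripper": 1}]'

```text
clock: 14.97
position: [0.4994, -0.0805, 0.2305]
ee_rot: [-3.141, 0.035, -0.002]
force: [1.9, 0.4, -0.5]
width: 0.32
```

Request:
jog_arm --increments '[{"slide": [7, -39, 0], "roll": 0, "gripper": 1}, {"slide": [14, -78, 0], "roll": 0, "gripper": 1}, {"slide": [21, -117, 0], "roll": 0, "gripper": 1}, {"slide": [28, -156, 0], "roll": 0, "gripper": 1}, {"slide": [35, -195, 0], "roll": 0, "gripper": 1}, {"slide": [42, -234, 0], "roll": 0, "gripper": 1}, {"slide": [49, -273, 0], "roll": 0, "gripper": 1}, {"slide": [56, -312, 0], "roll": 0, "gripper": 1}, {"slide": [56, -330, 0], "roll": 0, "gripper": 1}, {"slide": [56, -330, 0], "roll": 0, "gripper": 1}]'

```text
clock: 15.8
position: [0.5616, 0.2529, 0.2285]
ee_rot: [3.141, -0.02, -0.002]
force: [-0.3, -0.7, 0.5]
width: 0.988
```

Run:
```python
from h import *
im=cap('wrist','w8');X=cloud(im).reshape(-1,3)
go(.591,.3755,.25,-90)
cap('top','top8')
P=X[(np.abs(X[:,0]-.595)<.06)&(np.abs(X[:,1]-.38)<.06)&(X[:,2]>.028)&(X[:,2]<.05)];print('dish',len(P));print(cv2.minEnclosingCircle((P[:,:2]*1000).astype(np.float32)))
```

```text
slide [  27.1 -126.6  -21.3] roll -0.017 | pos [0.5617 0.2493 0.2289] jaw -91.0 tilt [-0.001 -0.002 -1.   ] q7 -1.47 F [-1.  -1.  -0.3] w 1.0 t 15.8
dish 484
((614.8831787109375, 393.86822509765625), 59.24801254272461)
```

View pics/w8.png

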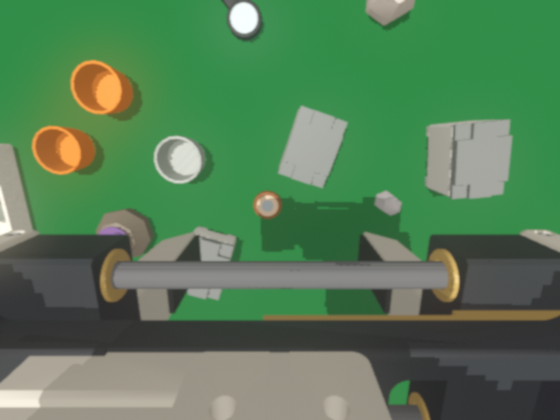

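View pics/top8.png

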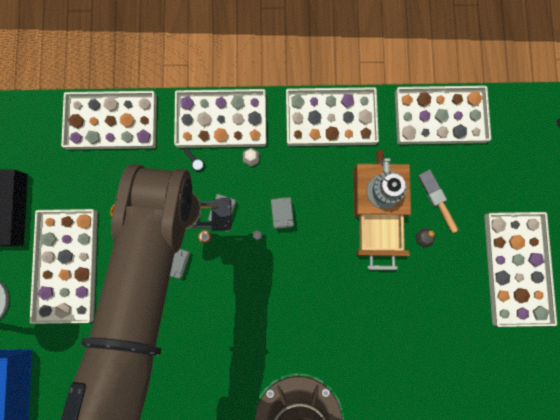

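Run:
```python
from h import *
im=dict(np.load('wrist.npz'));X=cloud(im)
w=X[120:200,140:220].reshape(-1,3)
P=w[(w[:,2]>.028)&(w[:,2]<.045)];print('dish',len(P));c,r=cv2.minEnclosingCircle((P[:,:2]*1000).astype(np.float32));print(c,r)
go(c[0]/1000,c[1]/1000,.25,-90)
for n,(u0,u1,v0,v1,lo,hi) in dict(A=(265,360,95,200,.033,.06),T=(415,520,110,210,.06,.09)).items():
    w=X[v0:v1,u0:u1].reshape(-1,3);P=w[(w[:,2]>lo)&(w[:,2]<hi)]
    print(n,len(P),cv2.minAreaRect(P[:,:2].astype(np.float32)*1000))
d=dict(np.load('top.npz'));t=cap('top');X=cloud(t).reshape(-1,3);X=X[~np.isnan(X[:,0])]
P=X[(abs(X[:,0]-.43)<.03)&(abs(X[:,1]+.25)<.06)&(X[:,2]>.03)&(X[:,2]<.055)];print(P.min(0),P.max(0))
P=X[(abs(X[:,0]-.53)<.07)&(abs(X[:,1]+.25)<.08)&(X[:,2]>.015)&(X[:,2]<.03)];print('floor',np.percentile(P,[1,50,99],axis=0))
```

```text
dish 458
(591.5848999023438, 372.0096130371094) 28.05439567565918
slide [  27.2 -125.6  -20.9] roll -0.02 | pos [0.5619 0.2469 0.2294] jaw -91.1 tilt [-0.    -0.002 -1.   ] q7 -1.47 F [-0.1 -0.3 -1.2] w 0.999 t 15.9
A 3471 ((603.8529663085938, 213.33566284179688), (56.19367218017578, 80.13328552246094), 70.48753356933594)
T 4312 ((590.4395141601562, 35.68072509765625), (80.46414184570312, 58.436981201171875), 4.917588233947754)
[ 0.42360515 -0.28894882  0.03871038] [ 0.45903408 -0.2054221   0.05285929]
floor [[ 0.48465563 -0.3046491   0.01598917]
 [ 0.53478567 -0.25352833  0.02170123]
 [ 0.58305459 -0.1892267   0.0282283 ]]
```

Request:
jog_arm --increments '[{"slide": [-10, -40, 0], "roll": 0, "gripper": 1}, {"slide": [-10, -60, 0], "roll": 0, "gripper": 1}, {"slide": [-10, -60, 0], "roll": 0, "gripper": 1}, {"slide": [-10, -60, 0], "roll": 0, "gripper": 1}, {"slide": [-10, -60, 0], "roll": 0, "gripper": 1}, {"slide": [-10, -60, 0], "roll": 0, "gripper": 1}, {"slide": [-10, -60, 0], "roll": 0, "gripper": 1}, {"slide": [-10, -60, 0], "roll": 0, "gripper": 1}, {"slide": [-10, -60, 0], "roll": 0, "gripper": 1}, {"slide": [-10, -60, 0], "roll": 0, "gripper": 1}]'

```text
clock: 16.78
position: [0.5535, 0.3067, 0.2298]
ee_rot: [-3.141, 0.034, -0.0]
force: [0.3, -0.0, 0.4]
width: 1.001
```

```bash
cat > look.py <<'E'
from h import *
import sys
def items(im):
    X=cloud(im);f=im['frame'];hsv=cv2.cvtColor(f,cv2.COLOR_BGR2HSV)
    out=[]
    for lo,hi,tag in((.028,.0405,'rim34'),(.0335,.055,'low44'),(.06,.085,'tall72'),(.1,.125,'st111'),(.14,.165,'st150')):
        m=((X[...,2]>lo)&(X[...,2]<hi)&(hsv[...,1]<60)).astype(np.uint8)
        n,L,S,C=cv2.connectedComponentsWithStats(m)
        for i in range(1,n):
            if S[i,4]<60: continue
            P=X[L==i][:,:2].astype(np.float32)*1000
            r=cv2.minAreaRect(P);a,b=r[1]
            ang=r[2] if a>b else r[2]-90
            if tag=='rim34':
                c,rr=cv2.minEnclosingCircle(P)
                if 25<rr<31: print(tag,np.round(c,1),round(rr,1),'px',C[i].round())
            elif 70<max(a,b)<95 and 48<min(a,b)<66: print(tag,np.round(r[0],1),np.round([max(a,b),min(a,b)],1),'long axis',round(ang,1),'px',C[i].round())
if __name__=='__main__':
    for n in sys.argv[2:]:
        im=cap(n,n+sys.argv[1]);print(n);items(im)
E
python3 look.py 9 wrist; python3 -c "
from h import *
go(.5915,.3750,.05,-90)"
```

```text
wrist
rim34 [591.6 371.9] 27.8 px [221. 152.]
rim34 [496.  460.3] 26.5 px [163. 223.]
rim34 [484.3 339.8] 28.6 px [253. 237.]
low44 [603.9 213.5] [80.1 56.6] long axis -19.7 px [359. 138.]
tall72 [590.4  36. ] [80.4 58.6] long axis 5.0 px [530. 149.]
slide [ 36.6 -69.  179.8] roll -0.022 | pos [0.5534 0.3068 0.2298] jaw -91.2 tilt [-0.  0. -1.] q7 -1.56 F [0.6 0.4 0.2] w 1.001 t 16.8
```

View pics/wrist9.png

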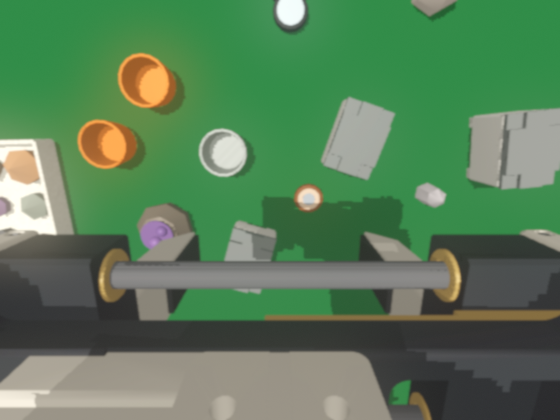

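Request:
jog_arm --increments '[{"slide": [20, -36, 0], "roll": 0, "gripper": 1}, {"slide": [37, -66, 20], "roll": 0, "gripper": 1}, {"slide": [37, -66, 60], "roll": 0, "gripper": 1}, {"slide": [37, -66, 100], "roll": 0, "gripper": 1}, {"slide": [37, -66, 130], "roll": 0, "gripper": 1}, {"slide": [37, -66, 160], "roll": 0, "gripper": 1}, {"slide": [37, -66, 180], "roll": 0, "gripper": 1}, {"slide": [37, -66, 200], "roll": 0, "gripper": 1}, {"slide": [37, -66, 218], "roll": 0, "gripper": 1}, {"slide": [37, -66, 218], "roll": 0, "gripper": 1}]'

```text
clock: 17.67
position: [0.5897, 0.3717, 0.0078]
ee_rot: [3.139, -0.033, -0.007]
force: [-1.4, -0.0, 0.6]
width: 0.999
```

Request:
jog_arm --increments '[{"slide": [0, 0, 0], "roll": 0, "gripper": 0.45}, {"slide": [0, 0, 0], "roll": 0, "gripper": 0.45}, {"slide": [0, 0, 0], "roll": 0, "gripper": 0.45}, {"slide": [0, 0, 0], "roll": 0, "gripper": 0.45}, {"slide": [0, 0, 0], "roll": 0, "gripper": 0.45}, {"slide": [0, 0, 0], "roll": 0, "gripper": 0.45}, {"slide": [0, 0, 0], "roll": 0, "gripper": 0.45}, {"slide": [0, 0, 0], "roll": 0, "gripper": 0.45}, {"slide": [0, 0, 0], "roll": 0, "gripper": 0.45}, {"slide": [0, 0, 0], "roll": 0, "gripper": 0.45}]' --newtons 15

```text
clock: 18.5
position: [0.5921, 0.3725, 0.0124]
ee_rot: [-3.141, 0.033, -0.001]
force: [-0.2, 0.0, 6.4]
width: 0.594
```

Request:
jog_arm --increments '[{"slide": [0, 0, -25], "roll": 0, "gripper": 0.45}, {"slide": [0, 0, -60], "roll": 0, "gripper": 0.45}, {"slide": [0, 0, -100], "roll": 0, "gripper": 0.45}, {"slide": [0, 0, -140], "roll": 0, "gripper": 0.45}, {"slide": [0, 0, -180], "roll": 0, "gripper": 0.45}, {"slide": [0, 0, -200], "roll": 0, "gripper": 0.45}, {"slide": [0, 20, -200], "roll": 0, "gripper": 0.45}, {"slide": [-3, 50, -200], "roll": 0, "gripper": 0.45}, {"slide": [-7, 85, -200], "roll": 0, "gripper": 0.45}, {"slide": [-11, 120, -200], "roll": 0, "gripper": 0.45}]'

```text
clock: 19.33
position: [0.5776, 0.2515, 0.2114]
ee_rot: [3.141, -0.031, -0.0]
force: [1.1, -0.7, -0.8]
width: 0.593
```

Request:
jog_arm --increments '[{"slide": [-4, 35, 0], "roll": 0.05, "gripper": 0.45}, {"slide": [-8, 70, 0], "roll": 0.1, "gripper": 0.45}, {"slide": [-12, 105, 0], "roll": 0.15, "gripper": 0.45}, {"slide": [-16, 140, 0], "roll": 0.2, "gripper": 0.45}, {"slide": [-20, 175, 0], "roll": 0.25, "gripper": 0.45}, {"slide": [-24, 210, 0], "roll": 0.3, "gripper": 0.45}, {"slide": [-28, 245, 0], "roll": 0.35, "gripper": 0.45}, {"slide": [-32, 280, 0], "roll": 0.4, "gripper": 0.45}, {"slide": [-36, 315, 0], "roll": 0.44, "gripper": 0.45}, {"slide": [-40, 345, 0], "roll": 0.44, "gripper": 0.45}]'

```text
clock: 20.17
position: [0.53, -0.0939, 0.2117]
ee_rot: [3.057, -0.724, -0.0]
force: [0.8, 0.6, -0.5]
width: 0.596
```

```bash
python3 -c "
from h import *
go(.46,-.2535,.21,-115)"
```

```text
slide [  9.  174.    1.7] roll -0.029 | pos [ 0.53   -0.0939  0.2117] jaw -116.7 tilt [-0. -0. -1.] q7 -1.33 F [ 0.8  0.6 -0.5] w 0.596 t 20.2
```

```bash
python3 -c "
from h import *
go(.527,-.253,.15,-115)
go(.527,-.253,.037,-115)"
```

```text
slide [ 68.7 143.5  61.7] roll -0.029 | pos [ 0.53   -0.0939  0.2117] jaw -116.7 tilt [-0. -0. -1.] q7 -1.33 F [ 0.8  0.6 -0.5] w 0.596 t 20.2
slide [ 68.7 143.5 174.7] roll -0.029 | pos [ 0.53   -0.0939  0.2117] jaw -116.7 tilt [-0. -0. -1.] q7 -1.33 F [ 0.8  0.6 -0.5] w 0.596 t 20.2
```

Request:
jog_arm --increments '[{"slide": [13, 28, 0], "roll": 0, "gripper": 0.45}, {"slide": [27, 57, 0], "roll": 0, "gripper": 0.45}, {"slide": [41, 86, 0], "roll": 0, "gripper": 0.45}, {"slide": [55, 115, 0], "roll": 0, "gripper": 0.45}, {"slide": [69, 143, 10], "roll": 0, "gripper": 0.45}, {"slide": [69, 143, 40], "roll": 0, "gripper": 0.45}, {"slide": [69, 143, 70], "roll": 0, "gripper": 0.45}, {"slide": [69, 143, 100], "roll": 0, "gripper": 0.45}, {"slide": [69, 143, 112], "roll": 0, "gripper": 0.45}, {"slide": [69, 143, 112], "roll": 0, "gripper": 0.45}]'

```text
clock: 21.0
position: [0.5274, -0.2493, 0.0972]
ee_rot: [-3.058, 0.718, 0.008]
force: [-0.6, -0.5, -0.5]
width: 0.597
```

Run:
```python
from h import *
go(.527,-.253,.037,-115)
im=cap('side');d=im['frame'];cv2.imwrite('pics/s10.png',cv2.resize(d[200:350,270:420],None,fx=4,fy=4))
im=cap('wrist','w10')
```

```text
slide [ 1.6  3.5 60.2] roll -0.025 | pos [ 0.5274 -0.2493  0.0972] jaw -116.4 tilt [-0.005  0.002 -1.   ] q7 -0.98 F [-0.6 -0.5 -0.5] w 0.597 t 21.0
```

View pics/s10.png

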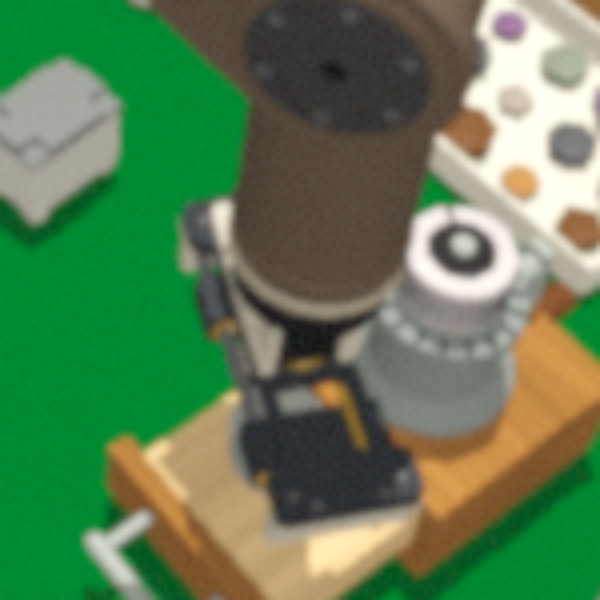

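View pics/w10.png

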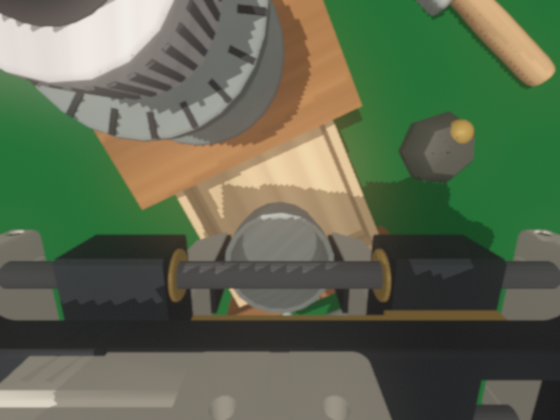

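Run:
```python
from h import *
im=cap('wrist');X=cloud(im).reshape(-1,3)
P=X[(X[:,2]>.046)&(X[:,2]<.058)&(X[:,0]>.5)&(X[:,0]<.585)]
for x in(.54,.55,.56,.57,.575):
    q=P[abs(P[:,0]-x)<.003][:,1]
    print(x,np.sort(q)[::max(1,len(q)//12)].round(4))
go(.527,-.253,.037,-115)
```

```text
0.54 [-0.3141 -0.3134 -0.3129 -0.3122 -0.3116 -0.3108 -0.3103 -0.3096 -0.3089
 -0.3083 -0.3081 -0.2004 -0.1982]
0.55 [-0.3142 -0.3132 -0.3119 -0.3109 -0.3096 -0.3086 -0.3082 -0.2004 -0.2
 -0.199  -0.1975 -0.1961 -0.1948]
0.56 [-0.3146 -0.3135 -0.3124 -0.3115 -0.3106 -0.3093 -0.3086 -0.2006 -0.2004
 -0.1994 -0.1983 -0.1968 -0.1954]
0.57 [-0.3148 -0.3137 -0.3125 -0.3115 -0.3104 -0.3091 -0.2014 -0.2008 -0.2002
 -0.1991 -0.1978 -0.1965 -0.1949]
0.575 [-0.3148 -0.3136 -0.3124 -0.3111 -0.3099 -0.309  -0.2012 -0.2009 -0.2002
 -0.199  -0.1976 -0.1965 -0.1952]
slide [-1.7  3.  64.2] roll -0.025 | pos [ 0.5297 -0.251   0.1012] jaw -116.4 tilt [ 0.002 -0.001 -1.   ] q7 -0.98 F [ 0.6 -0.2 -1. ] w 0.595 t 21.1
```

Request:
jog_arm --increments '[{"slide": [-1, 4, 10], "roll": 0, "gripper": 0.45}, {"slide": [-1, 4, 22], "roll": 0, "gripper": 0.45}, {"slide": [-1, 4, 34], "roll": 0, "gripper": 0.45}, {"slide": [-1, 4, 44], "roll": 0, "gripper": 0.45}, {"slide": [-1, 4, 52], "roll": 0, "gripper": 0.45}, {"slide": [-1, 4, 57], "roll": 0, "gripper": 0.45}, {"slide": [-1, 4, 60], "roll": 0, "gripper": 0.45}, {"slide": [-1, 4, 62], "roll": 0, "gripper": 0.45}, {"slide": [-1, 4, 63], "roll": 0, "gripper": 0.45}, {"slide": [-1, 4, 63], "roll": 0, "gripper": 0.45}]'

```text
clock: 21.98
position: [0.5264, -0.2536, 0.0368]
ee_rot: [3.058, -0.718, 0.0]
force: [-0.7, -0.6, -0.8]
width: 0.596
```

```bash
python3 -c "
from h import *
go(.527,-.2545,.036,-115)"
```

```text
slide [0.9 0.6 0.8] roll -0.025 | pos [ 0.5264 -0.2536  0.0368] jaw -116.4 tilt [ 0. -0. -1.] q7 -0.9 F [-0.7 -0.6 -0.8] w 0.596 t 22.0
```

Request:
jog_arm --increments '[{"slide": [0, 0, 1], "roll": 0, "gripper": 0.45}, {"slide": [0, 0, 1.5], "roll": 0, "gripper": 0.45}, {"slide": [0, 0, 1.5], "roll": 0, "gripper": 0.67}, {"slide": [0, 0, 1.5], "roll": 0, "gripper": 0.67}, {"slide": [0, 0, 1.5], "roll": 0, "gripper": 0.67}, {"slide": [0, 0, 1.5], "roll": 0, "gripper": 0.67}, {"slide": [0, 0, 1.5], "roll": 0, "gripper": 0.67}, {"slide": [0, 0, 1.5], "roll": 0, "gripper": 0.67}, {"slide": [0, 0, 1.5], "roll": 0, "gripper": 0.67}, {"slide": [0, 0, 1.5], "roll": 0, "gripper": 0.67}]'

```text
clock: 22.82
position: [0.5263, -0.2535, 0.0352]
ee_rot: [-3.058, 0.718, 0.0]
force: [-0.1, -0.5, 0.2]
width: 0.67
```

Request:
jog_arm --increments '[{"slide": [0, 0, -6], "roll": 0, "gripper": 0.67}, {"slide": [0, 0, -16], "roll": 0, "gripper": 0.67}, {"slide": [0, 0, -30], "roll": 0, "gripper": 0.67}, {"slide": [0, 0, -60], "roll": 0, "gripper": 0.67}, {"slide": [0, 0, -100], "roll": 0, "gripper": 0.67}, {"slide": [0, 0, -140], "roll": 0, "gripper": 0.67}, {"slide": [0, 0, -180], "roll": 0, "gripper": 0.67}, {"slide": [0, 0, -200], "roll": 0, "gripper": 0}, {"slide": [0, 0, -200], "roll": 0, "gripper": 0}, {"slide": [0, 0, -200], "roll": 0, "gripper": 0}]'

```text
clock: 23.65
position: [0.5267, -0.254, 0.2374]
ee_rot: [-3.058, 0.718, -0.005]
force: [0.1, -0.2, -0.4]
width: 0.502
```

```bash
python3 -c "
from h import *
im=cap('wrist','w11')
go(.447,-.2545,.03,-90)"
```

```text
slide [-70.7  36.5 205.9] roll -0.461 | pos [ 0.5263 -0.2534  0.2359] jaw -116.4 tilt [ 0.001  0.    -1.   ] q7 -1.1 F [0.1 0.7 0.5] w 0.458 t 23.7
```

View pics/w11.png

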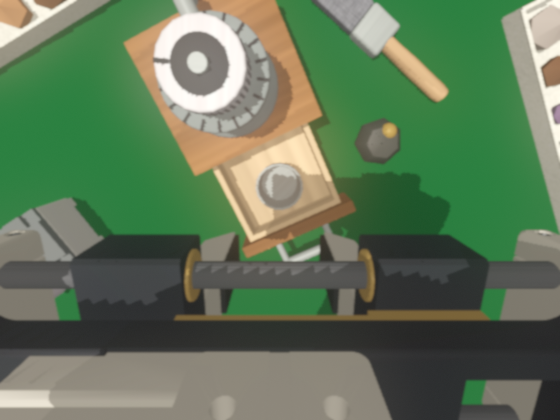

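Request:
jog_arm --increments '[{"slide": [-15, 8, 0], "roll": -0.1, "gripper": 0}, {"slide": [-30, 16, 0], "roll": -0.2, "gripper": 0}, {"slide": [-45, 24, 0], "roll": -0.3, "gripper": 0}, {"slide": [-60, 31, 0], "roll": -0.4, "gripper": 0}, {"slide": [-70, 36, 0], "roll": -0.44, "gripper": 0}, {"slide": [-70, 36, 0], "roll": -0.44, "gripper": 0}, {"slide": [-70, 36, 30], "roll": -0.44, "gripper": 0}, {"slide": [-70, 36, 60], "roll": -0.44, "gripper": 0}, {"slide": [-70, 36, 90], "roll": -0.44, "gripper": 0}, {"slide": [-70, 36, 110], "roll": -0.44, "gripper": 0}]'

```text
clock: 24.53
position: [0.4471, -0.2534, 0.1221]
ee_rot: [-3.14, 0.036, 0.005]
force: [-0.2, 0.4, 0.1]
width: 0.006
```

Run:
```python
from h import *
im=cap('wrist');X=cloud(im).reshape(-1,3)
P=X[(abs(X[:,1]+.255)<.02)&(X[:,0]<.48)&(X[:,0]>.41)&(X[:,2]<.08)]
b=np.round(P[:,0]/.003)
for k in np.unique(b): print((k*.003).round(3),np.median(P[b==k,2]).round(3),end='; ')
go(.448,-.2545,.03,-90)
```

```text
0.42 -0.001; 0.423 -0.0; 0.426 -0.0; 0.429 0.045; 0.432 0.044; 0.435 -0.0; 0.438 -0.001; 0.441 -0.001; 0.444 -0.001; 0.447 -0.001; 0.45 -0.0; 0.465 0.062; 0.468 0.062; 0.471 0.062; 0.474 0.062; 0.477 0.061; 0.48 0.053; slide [ 2.8  2.2 89.7] roll -0.023 | pos [ 0.4458 -0.2525  0.1197] jaw -91.3 tilt [-0.007  0.002 -1.   ] q7 -0.58 F [-1.2  2.9 -3. ] w 0.002 t 24.6
```

Request:
jog_arm --increments '[{"slide": [1, 0, 0], "roll": 0, "gripper": 0}, {"slide": [2, 0, 0], "roll": 0, "gripper": 0}, {"slide": [2, 0, 15], "roll": 0, "gripper": 0}, {"slide": [2, 0, 30], "roll": 0, "gripper": 0}, {"slide": [2, 0, 45], "roll": 0, "gripper": 0}, {"slide": [2, 0, 60], "roll": 0, "gripper": 0}, {"slide": [2, 0, 75], "roll": 0, "gripper": 0}, {"slide": [2, 0, 90], "roll": 0, "gripper": 0}, {"slide": [2, 0, 90], "roll": 0, "gripper": 0}, {"slide": [2, 0, 90], "roll": 0, "gripper": 0}]'

```text
clock: 25.42
position: [0.4505, -0.255, 0.0361]
ee_rot: [3.141, -0.034, 0.001]
force: [-0.2, -0.4, 1.8]
width: 0.004
```

Request:
jog_arm --increments '[{"slide": [4, 0, 0], "roll": 0, "gripper": 0}, {"slide": [12, 0, 0], "roll": 0, "gripper": 0}, {"slide": [22, 0, 0], "roll": 0, "gripper": 0}, {"slide": [32, 0, 0], "roll": 0, "gripper": 0}, {"slide": [42, 0, 0], "roll": 0, "gripper": 0}, {"slide": [52, 0, 0], "roll": 0, "gripper": 0}, {"slide": [62, 0, 0], "roll": 0, "gripper": 0}, {"slide": [72, 0, 0], "roll": 0, "gripper": 0}, {"slide": [82, 0, 0], "roll": 0, "gripper": 0}, {"slide": [90, 0, 0], "roll": 0, "gripper": 0}]'

```text
clock: 26.25
position: [0.541, -0.2565, 0.0351]
ee_rot: [3.141, -0.033, 0.0]
force: [-2.2, -0.4, 1.7]
width: 0.005
```

Run:
```python
from h import *
go(.555,-.2545,.03,-90)
im=cap('side');d=im['frame'];cv2.imwrite('pics/s12.png',cv2.resize(d[200:350,270:420],None,fx=4,fy=4))
```

```text
slide [14.  -2.3  5.1] roll -0.021 | pos [ 0.541  -0.2565  0.0351] jaw -91.2 tilt [ 0. -0. -1.] q7 -0.57 F [-2.2 -0.4  1.7] w 0.005 t 26.2
```

View pics/s12.png

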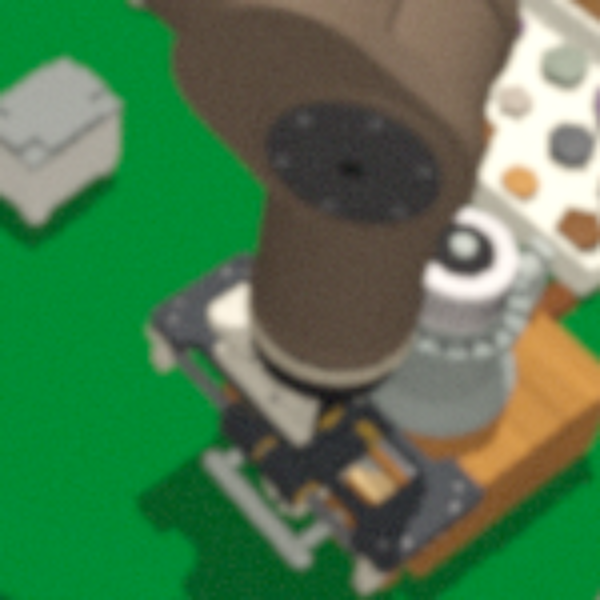

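Request:
jog_arm --increments '[{"slide": [4, 0, 0], "roll": 0, "gripper": 0}, {"slide": [8, 0, 0], "roll": 0, "gripper": 0}, {"slide": [8, 0, 0], "roll": 0, "gripper": 0}, {"slide": [0, 0, 0], "roll": 0, "gripper": 0}, {"slide": [0, 0, -15], "roll": 0, "gripper": 0}, {"slide": [0, 0, -35], "roll": 0, "gripper": 0}, {"slide": [0, 0, -55], "roll": 0, "gripper": 0}, {"slide": [-25, 0, -55], "roll": 0, "gripper": 0}, {"slide": [-50, 0, -55], "roll": 0, "gripper": 0}, {"slide": [-50, 0, -55], "roll": 0, "gripper": 0}]'

```text
clock: 27.13
position: [0.4839, -0.2558, 0.0904]
ee_rot: [-3.14, 0.04, 0.004]
force: [-0.8, -0.5, -0.1]
width: 0.011
```

Run:
```python
from h import *
im=cap('wrist','w13');X=cloud(im).reshape(-1,3)
P=X[(abs(X[:,1]+.255)<.02)&(X[:,0]<.6)&(X[:,0]>.5)&(X[:,2]<.08)]
b=np.round(P[:,0]/.003)
for k in np.unique(b): print((k*.003).round(3),np.median(P[b==k,2]).round(3),end='; ')
go(.502,-.2545,.025,-90)
```

```text
0.501 -0.001; 0.51 0.044; 0.513 0.046; 0.516 0.046; 0.519 0.044; 0.522 0.0; 0.525 -0.001; 0.528 -0.001; 0.531 -0.001; 0.534 -0.001; 0.537 -0.001; 0.54 -0.001; 0.543 -0.001; 0.546 -0.001; 0.549 -0.001; 0.552 0.062; 0.555 0.062; 0.558 0.062; 0.561 0.062; 0.564 0.062; 0.567 0.053; 0.57 0.052; 0.573 0.052; 0.576 0.021; 0.579 0.065; 0.582 0.074; 0.585 0.074; 0.588 0.074; 0.591 0.074; 0.594 0.074; 0.597 0.075; 0.6 0.078; slide [15.5 -1.3 65.5] roll -0.025 | pos [ 0.4865 -0.2555  0.0905] jaw -91.4 tilt [-0.001  0.002 -1.   ] q7 -0.57 F [ 1.6 -0.5  0.4] w 0.005 t 27.2
```

View pics/w13.png

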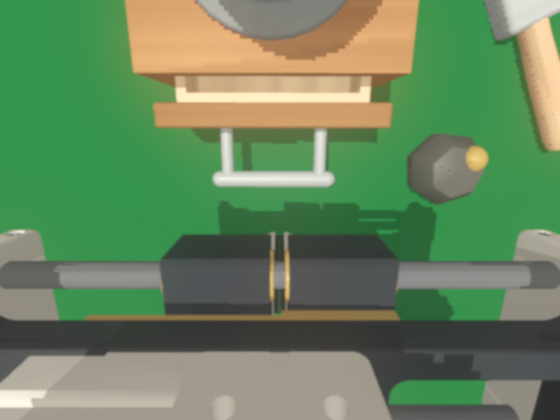

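Request:
jog_arm --increments '[{"slide": [0, 0, 20], "roll": 0, "gripper": 0}, {"slide": [0, 0, 40], "roll": 0, "gripper": 0}, {"slide": [0, 0, 60], "roll": 0, "gripper": 0}, {"slide": [8, 0, 60], "roll": 0, "gripper": 0}, {"slide": [14, 0, 60], "roll": 0, "gripper": 0}, {"slide": [20, 0, 60], "roll": 0, "gripper": 0}, {"slide": [26, 0, 60], "roll": 0, "gripper": 0}, {"slide": [31, 0, 60], "roll": 0, "gripper": 0}, {"slide": [34, 0, 60], "roll": 0, "gripper": 0}, {"slide": [36, 0, 60], "roll": 0, "gripper": 0}]'

```text
clock: 28.02
position: [0.515, -0.2564, 0.0303]
ee_rot: [-3.136, 0.041, 0.025]
force: [-44.3, 4.6, 28.8]
width: 0.008
```

Request:
jog_arm --increments '[{"slide": [1, 0, 0], "roll": 0, "gripper": 0}, {"slide": [2, 0, 0], "roll": 0, "gripper": 0}, {"slide": [2, 0, 0], "roll": 0, "gripper": 0}, {"slide": [2, 0, 0], "roll": 0, "gripper": 0}, {"slide": [2, 0, 0], "roll": 0, "gripper": 0}, {"slide": [2, 0, 0], "roll": 0, "gripper": 0}, {"slide": [2, 0, 0], "roll": 0, "gripper": 0}, {"slide": [2, 0, 0], "roll": 0, "gripper": 0}, {"slide": [2, 0, 0], "roll": 0, "gripper": 0}, {"slide": [2, 0, 0], "roll": 0, "gripper": 0}]'

```text
clock: 28.85
position: [0.515, -0.2564, 0.0301]
ee_rot: [-3.135, 0.044, 0.028]
force: [-43.9, 4.8, 29.6]
width: 0.002
```

Request:
jog_arm --increments '[{"slide": [-4, 0, 0], "roll": 0, "gripper": 0}, {"slide": [-10, 0, 0], "roll": 0, "gripper": 0}, {"slide": [-20, 0, 0], "roll": 0, "gripper": 0}, {"slide": [-30, 0, 0], "roll": 0, "gripper": 0}, {"slide": [-30, 0, -30], "roll": 0, "gripper": 0}, {"slide": [-30, 0, -60], "roll": 0, "gripper": 0}, {"slide": [-30, 0, -60], "roll": 0, "gripper": 0}, {"slide": [-30, 0, -60], "roll": 0, "gripper": 0}, {"slide": [-30, 0, -60], "roll": 0, "gripper": 0}, {"slide": [-30, 0, -60], "roll": 0, "gripper": 0}]'

```text
clock: 29.68
position: [0.4975, -0.2551, 0.0897]
ee_rot: [-3.141, 0.033, 0.001]
force: [-0.4, -0.3, -0.3]
width: 0.006
```

Run:
```python
from h import *
im=cap('wrist','w14');X=cloud(im).reshape(-1,3)
P=X[(abs(X[:,1]+.255)<.02)&(X[:,0]<.6)&(X[:,0]>.5)&(X[:,2]<.08)]
b=np.round(P[:,0]/.003)
for k in np.unique(b): print((k*.003).round(3),np.median(P[b==k,2]).round(3),end='; ')
go(.55,.2,.25,20)
```

```text
0.501 -0.001; 0.504 -0.001; 0.507 -0.001; 0.51 -0.0; 0.513 -0.0; 0.516 -0.0; 0.525 0.044; 0.528 0.046; 0.531 0.046; 0.534 0.043; 0.537 -0.001; 0.54 -0.0; 0.543 -0.0; 0.546 -0.001; 0.549 -0.001; 0.552 -0.001; 0.555 -0.0; 0.558 -0.001; 0.561 -0.001; 0.564 -0.0; 0.567 0.062; 0.57 0.062; 0.573 0.062; 0.576 0.062; 0.579 0.062; 0.582 0.074; 0.585 0.074; 0.588 0.074; 0.591 0.074; 0.594 0.074; 0.597 0.075; 0.6 0.078; slide [  43.  -456.2 -160.3] roll 1.201 | pos [ 0.4973 -0.2551  0.0895] jaw -91.2 tilt [-0.001  0.001 -1.   ] q7 -0.58 F [-1.2 -0.9  0.1] w 0.003 t 29.7
```

View pics/w14.png

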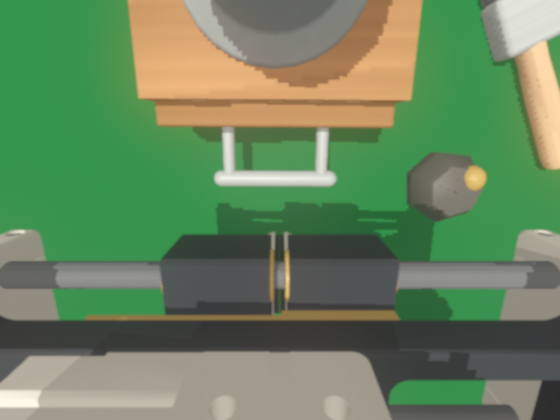

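Request:
jog_arm --increments '[{"slide": [0, 0, -40], "roll": 0, "gripper": 0}, {"slide": [0, 0, -80], "roll": 0, "gripper": 0}, {"slide": [0, 0, -120], "roll": 0, "gripper": 0.5}, {"slide": [0, -20, -150], "roll": 0, "gripper": 1}, {"slide": [4, -55, -160], "roll": 0, "gripper": 1}, {"slide": [8, -95, -160], "roll": 0, "gripper": 1}, {"slide": [12, -135, -160], "roll": 0, "gripper": 1}, {"slide": [16, -175, -160], "roll": 0, "gripper": 1}, {"slide": [20, -215, -160], "roll": 0, "gripper": 1}, {"slide": [24, -255, -160], "roll": 0, "gripper": 1}]'

```text
clock: 30.57
position: [0.5267, 0.001, 0.2497]
ee_rot: [-3.141, 0.033, 0.001]
force: [1.1, -0.4, 0.1]
width: 0.536
```

Request:
jog_arm --increments '[{"slide": [3, -35, 0], "roll": 0, "gripper": 1}, {"slide": [6, -70, 0], "roll": 0, "gripper": 1}, {"slide": [9, -100, 0], "roll": 0, "gripper": 1}, {"slide": [12, -120, 0], "roll": 0, "gripper": 1}, {"slide": [12, -130, 0], "roll": 0, "gripper": 1}, {"slide": [12, -130, 0], "roll": 0, "gripper": 1}, {"slide": [12, -130, 0], "roll": 0, "gripper": 1}, {"slide": [12, -130, 0], "roll": 0, "gripper": 1}, {"slide": [12, -130, 0], "roll": 0, "gripper": 1}, {"slide": [12, -130, 0], "roll": 0, "gripper": 1}]'

```text
clock: 31.4
position: [0.5418, 0.1269, 0.2504]
ee_rot: [-3.141, 0.037, -0.0]
force: [-0.9, -1.5, -0.3]
width: 0.999
```

```bash
python3 look.py 15 wrist
python3 - <<'E'
from h import *
go(.604,.2135,.1,70.3)
im=dict(np.load('wrist.npz'));X=cloud(im)
# tall tub: cross height ring and recess points
for lo,hi in((.0695,.076),(.0640,.0695)):
    P=X[(X[...,2]>lo)&(X[...,2]<hi)&(abs(X[...,0]-.59)<.06)&(abs(X[...,1]-.036)<.06)]
    print(lo,len(P),cv2.minAreaRect(P[:,:2].astype(np.float32)*1000))
E
```

```text
wrist
rim34 [496.4 456.1] 26.2 px [ 39. 217.]
low44 [603.8 213.2] [80.1 56.4] long axis -19.5 px [206. 131.]
tall72 [590.6  35.7] [80.1 56.3] long axis 4.9 px [358. 140.]
slide [ 60.1 -87.7 150.5] roll 0.321 | pos [0.5418 0.1272 0.2504] jaw -91.3 tilt [ 0.  0. -1.] q7 -1.41 F [-0.5  0.1 -0.7] w 1.0 t 31.4
0.0695 2840 ((590.6265869140625, 35.87560272216797), (80.05670928955078, 56.28804397583008), 4.357205867767334)
0.064 838 ((590.5845947265625, 35.89508056640625), (79.91710662841797, 55.98853302001953), 4.8838372230529785)
```

View pics/wrist15.png

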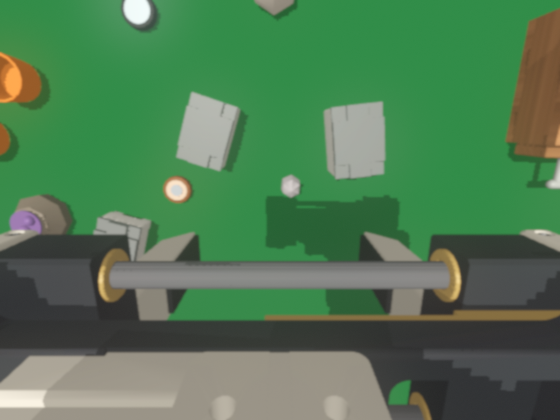

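Request:
jog_arm --increments '[{"slide": [20, -30, 0], "roll": 0.1, "gripper": 1}, {"slide": [40, -58, 0], "roll": 0.2, "gripper": 1}, {"slide": [60, -87, 10], "roll": 0.318, "gripper": 1}, {"slide": [60, -87, 50], "roll": 0.318, "gripper": 1}, {"slide": [60, -87, 90], "roll": 0.318, "gripper": 1}, {"slide": [60, -87, 130], "roll": 0.318, "gripper": 1}, {"slide": [60, -87, 160], "roll": 0.318, "gripper": 1}, {"slide": [60, -87, 190], "roll": 0.318, "gripper": 1}, {"slide": [60, -87, 215], "roll": 0.318, "gripper": 1}, {"slide": [60, -87, 234], "roll": 0.318, "gripper": 1}]'

```text
clock: 32.28
position: [0.6028, 0.2135, 0.0139]
ee_rot: [3.095, -0.531, -0.003]
force: [0.2, -0.2, 0.9]
width: 1.001
```

Run:
```python
from h import *
go(.6038,.2132,.014,70.5)
```

```text
slide [ 1.  -0.  -0.1] roll 0.0 | pos [0.6028 0.2135 0.0139] jaw -109.5 tilt [-0.002 -0.001 -1.   ] q7 -1.57 F [ 0.2 -0.2  0.9] w 1.001 t 32.3
```

Request:
jog_arm --increments '[{"slide": [0, 0, 0], "roll": 0, "gripper": 1}, {"slide": [0, 0, 0], "roll": 0, "gripper": 1}, {"slide": [0, 0, 0], "roll": 0, "gripper": 1}, {"slide": [0, 0, 0], "roll": 0, "gripper": 0.45}, {"slide": [0, 0, 0], "roll": 0, "gripper": 0.45}, {"slide": [0, 0, 0], "roll": 0, "gripper": 0.45}, {"slide": [0, 0, 0], "roll": 0, "gripper": 0.45}, {"slide": [0, 0, 0], "roll": 0, "gripper": 0.45}, {"slide": [0, 0, 0], "roll": 0, "gripper": 0.45}, {"slide": [0, 0, 0], "roll": 0, "gripper": 0.45}]' --newtons 20

```text
clock: 33.12
position: [0.6037, 0.2144, 0.0164]
ee_rot: [-3.096, 0.53, -0.0]
force: [-0.3, 0.6, 2.6]
width: 0.608
```

Run:
```python
from h import *
go(.6038,.2132,.014,70.5)
```

```text
slide [0.5 1.1 2.4] roll 0.001 | pos [0.6037 0.2144 0.0164] jaw -109.4 tilt [ 0.  0. -1.] q7 -1.57 F [-0.3  0.6  2.6] w 0.608 t 33.1
```

Request:
jog_arm --increments '[{"slide": [0, 0, -15], "roll": 0, "gripper": 0.45}, {"slide": [0, 0, -40], "roll": 0, "gripper": 0.45}, {"slide": [0, 0, -70], "roll": 0, "gripper": 0.45}, {"slide": [0, 0, -100], "roll": 0, "gripper": 0.45}, {"slide": [0, 0, -130], "roll": 0, "gripper": 0.45}, {"slide": [0, 0, -150], "roll": 0, "gripper": 0.45}, {"slide": [0, 0, -150], "roll": 0, "gripper": 0.45}, {"slide": [0, 0, -150], "roll": 0, "gripper": 0.45}, {"slide": [0, 0, -150], "roll": 0, "gripper": 0.45}, {"slide": [0, 0, -150], "roll": 0, "gripper": 0.45}]'

```text
clock: 33.95
position: [0.6027, 0.2143, 0.165]
ee_rot: [3.096, -0.53, -0.003]
force: [-1.0, 0.1, -2.6]
width: 0.609
```

Run:
```python
from h import *
go(.5904,.0358,.13,94.7)
```

```text
slide [ 47.8 172.4  35.1] roll -0.421 | pos [0.6027 0.2143 0.165 ] jaw -109.4 tilt [-0.002 -0.    -1.   ] q7 -1.7 F [-1.   0.1 -2.6] w 0.609 t 34.0
```

Request:
jog_arm --increments '[{"slide": [8, 29, 0], "roll": -0.07, "gripper": 0.45}, {"slide": [16, 58, 0], "roll": -0.14, "gripper": 0.45}, {"slide": [24, 87, 0], "roll": -0.21, "gripper": 0.45}, {"slide": [32, 116, 0], "roll": -0.28, "gripper": 0.45}, {"slide": [40, 145, 0], "roll": -0.35, "gripper": 0.45}, {"slide": [48, 172, 0], "roll": -0.42, "gripper": 0.45}, {"slide": [48, 172, 0], "roll": -0.42, "gripper": 0.45}, {"slide": [48, 172, 20], "roll": -0.42, "gripper": 0.45}, {"slide": [48, 172, 40], "roll": -0.42, "gripper": 0.45}, {"slide": [48, 172, 52], "roll": -0.42, "gripper": 0.45}]'

```text
clock: 34.78
position: [0.5903, 0.0363, 0.1117]
ee_rot: [-3.139, -0.126, 0.005]
force: [-0.7, -0.0, -1.4]
width: 0.614
```

Run:
```python
from h import *
im=cap('wrist','w16')
im=cap('side');d=im['frame'];cv2.imwrite('pics/s16.png',cv2.resize(d[150:300,200:350],None,fx=4,fy=4,interpolation=2))
go(.5904,.0358,.0835,94.7)
```

```text
slide [ 0.7  0.6 28.1] roll -0.002 | pos [0.5898 0.0364 0.1116] jaw -85.4 tilt [-0.005 -0.001 -1.   ] q7 -1.03 F [-0.4 -0.2 -1.6] w 0.608 t 34.9
```

View pics/s16.png

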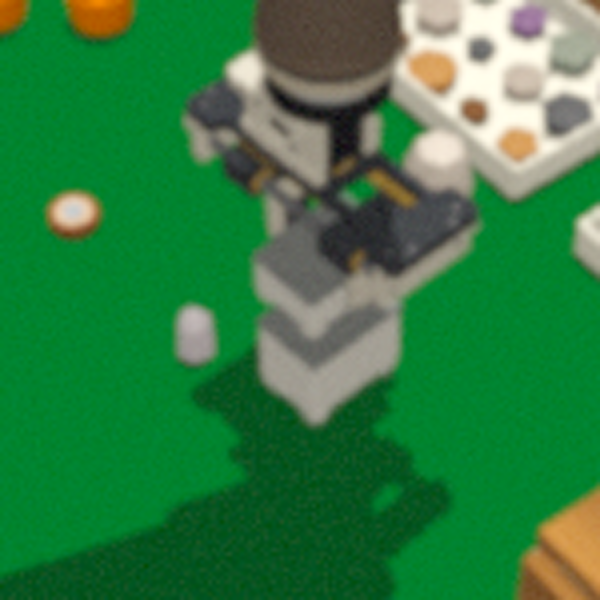

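View pics/w16.png

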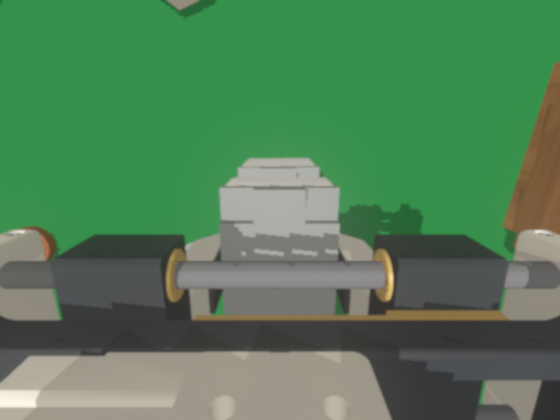

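Request:
jog_arm --increments '[{"slide": [0, 0, 6], "roll": 0, "gripper": 0.45}, {"slide": [0, 0, 12], "roll": 0, "gripper": 0.45}, {"slide": [0, 0, 17], "roll": 0, "gripper": 0.45}, {"slide": [0, 0, 21], "roll": 0, "gripper": 0.45}, {"slide": [0, 0, 24], "roll": 0, "gripper": 0.45}, {"slide": [0, 0, 26], "roll": 0, "gripper": 0.45}, {"slide": [0, 0, 28], "roll": 0, "gripper": 0.45}, {"slide": [0, 0, 29], "roll": 0, "gripper": 0.45}, {"slide": [0, 0, 29], "roll": 0, "gripper": 0.45}, {"slide": [0, 0, 29], "roll": 0, "gripper": 0.45}]'

```text
clock: 35.72
position: [0.5918, 0.036, 0.0853]
ee_rot: [-3.139, -0.127, -0.0]
force: [0.2, -0.0, -1.9]
width: 0.605
```

Run:
```python
from h import *
go(.5904,.0358,.0835,94.7)
im=cap('side');d=im['frame'];cv2.imwrite('pics/s17.png',cv2.resize(d[180:280,240:340],None,fx=6,fy=6,interpolation=2))
```

```text
slide [-1.4  0.1  1.8] roll -0.001 | pos [0.5918 0.036  0.0853] jaw -85.4 tilt [ 0.  0. -1.] q7 -1.0 F [ 0.2 -0.  -1.9] w 0.605 t 35.7
```

View pics/s17.png

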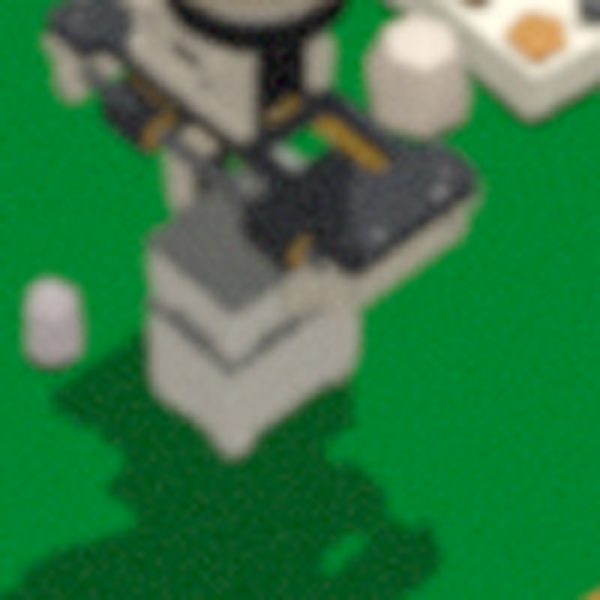

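Request:
jog_arm --increments '[{"slide": [-1, 0, 1], "roll": 0, "gripper": 0.45}, {"slide": [-1, 0, 2], "roll": 0, "gripper": 0.45}, {"slide": [-1, 0, 3], "roll": 0, "gripper": 0.45}, {"slide": [-1, 0, 3], "roll": 0, "gripper": 0.45}, {"slide": [-1, 0, 3], "roll": 0, "gripper": 0.8}, {"slide": [-1, 0, 3], "roll": 0, "gripper": 0.8}, {"slide": [-1, 0, 3], "roll": 0, "gripper": 0.8}, {"slide": [-1, 0, 3], "roll": 0, "gripper": 0.8}, {"slide": [-1, 0, 3], "roll": 0, "gripper": 0.8}, {"slide": [-1, 0, 3], "roll": 0, "gripper": 0.8}]'

```text
clock: 36.6
position: [0.5907, 0.0359, 0.0821]
ee_rot: [3.139, 0.127, -0.0]
force: [-0.1, -0.3, -0.2]
width: 0.795
```

Request:
jog_arm --increments '[{"slide": [0, 0, -20], "roll": 0, "gripper": 0.9}, {"slide": [0, 0, -50], "roll": 0, "gripper": 0.9}, {"slide": [0, 0, -80], "roll": 0, "gripper": 1}, {"slide": [0, 0, -110], "roll": 0, "gripper": 1}, {"slide": [-10, -30, -150], "roll": 0, "gripper": 1}, {"slide": [-30, -60, -165], "roll": 0, "gripper": 1}, {"slide": [-50, -90, -165], "roll": 0, "gripper": 1}, {"slide": [-70, -120, -165], "roll": 0, "gripper": 1}, {"slide": [-90, -150, -165], "roll": 0, "gripper": 1}, {"slide": [-100, -170, -165], "roll": 0, "gripper": 1}]'

```text
clock: 37.43
position: [0.4746, 0.2002, 0.2469]
ee_rot: [-3.138, -0.131, 0.003]
force: [0.5, 0.0, -0.1]
width: 0.999
```

```bash
python3 look.py 18 wrist side; python3 -c "
from h import *
go(.40,.27,.25,73)"
```

```text
wrist
rim34 [491.9 460. ] 27.0 px [ 81. 148.]
low44 [453.4 349.5] [80.7 56.5] long axis -17.3 px [160. 187.]
st111 [591.2  35. ] [79.8 58.1] long axis 4.8 px [463.  85.]
side
low44 [455.9 350.5] [79.6 60.8] long axis -19.0 px [181. 192.]
st111 [593.5  36.8] [82.3 59.1] long axis 5.8 px [282. 219.]
slide [-68.6 -74.5  -3.1] roll 0.384 | pos [0.4749 0.2018 0.2467] jaw -85.0 tilt [-0.002  0.001 -1.   ] q7 -1.51 F [-0.6 -0.2 -0.5] w 0.999 t 37.5
```

View pics/wrist18.png

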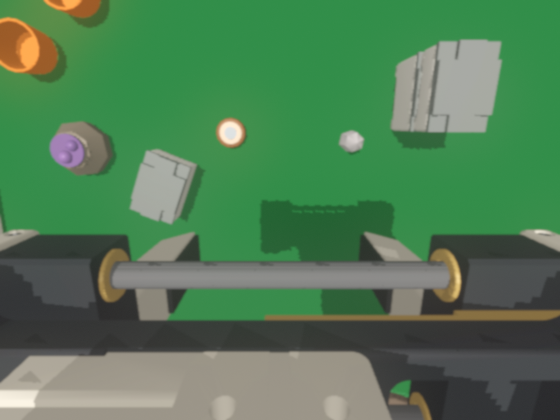

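View pics/side18.png

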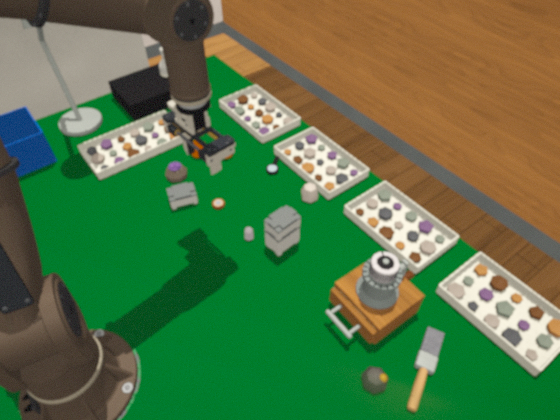

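Request:
jog_arm --increments '[{"slide": [-18, -20, 0], "roll": 0.1, "gripper": 1}, {"slide": [-36, -40, 0], "roll": 0.2, "gripper": 1}, {"slide": [-54, -60, 0], "roll": 0.3, "gripper": 1}, {"slide": [-69, -74, 0], "roll": 0.385, "gripper": 1}, {"slide": [-69, -74, 0], "roll": 0.385, "gripper": 1}, {"slide": [-69, -74, 0], "roll": 0.385, "gripper": 1}, {"slide": [-69, -74, 0], "roll": 0.385, "gripper": 1}, {"slide": [-69, -74, 0], "roll": 0.385, "gripper": 1}, {"slide": [-69, -74, 0], "roll": 0.385, "gripper": 1}, {"slide": [-69, -74, 0], "roll": 0.385, "gripper": 1}]'

```text
clock: 38.37
position: [0.4033, 0.2647, 0.2473]
ee_rot: [-3.105, 0.478, -0.001]
force: [-0.0, 1.4, 0.1]
width: 1.001
```

```bash
python3 look.py 19 wrist ; python3 -c "
from h import *
go(.4534,.349,.014,72.7)
X=cloud(dict(np.load('side.npz'))).reshape(-1,3)
P=X[(np.hypot(X[:,0]-.591,X[:,1]-.036)<.02)];print(np.nanpercentile(P[:,2],[5,50,95]))"
```

```text
wrist
rim34 [491.5 459.5] 27.1 px [116. 159.]
low44 [453.5 349.5] [79.4 56.7] long axis -17.7 px [201. 163.]
slide [ 22.5 -95.3 233.3] roll -0.004 | pos [0.4032 0.2648 0.2473] jaw -107.5 tilt [ 0. -0. -1.] q7 -2.1 F [ 0.7 -0.4  0.8] w 1.0 t 38.4
[0.11129835 0.11412049 0.11686466]
```

Request:
jog_arm --increments '[{"slide": [8, -32, 0], "roll": 0, "gripper": 1}, {"slide": [16, -64, 0], "roll": 0, "gripper": 1}, {"slide": [22, -96, 10], "roll": 0, "gripper": 1}, {"slide": [22, -96, 50], "roll": 0, "gripper": 1}, {"slide": [22, -96, 90], "roll": 0, "gripper": 1}, {"slide": [22, -96, 130], "roll": 0, "gripper": 1}, {"slide": [22, -96, 160], "roll": 0, "gripper": 1}, {"slide": [22, -96, 190], "roll": 0, "gripper": 1}, {"slide": [22, -96, 215], "roll": 0, "gripper": 1}, {"slide": [22, -96, 231], "roll": 0, "gripper": 1}]'

```text
clock: 39.25
position: [0.4516, 0.3495, 0.0134]
ee_rot: [3.103, -0.476, -0.003]
force: [-0.3, 0.2, -0.5]
width: 1.001
```

Request:
jog_arm --increments '[{"slide": [0, 0, 0], "roll": 0, "gripper": 1}, {"slide": [0, 0, 0], "roll": 0, "gripper": 1}, {"slide": [0, 0, 0], "roll": 0, "gripper": 1}, {"slide": [0, 0, 0], "roll": 0, "gripper": 0.45}, {"slide": [0, 0, 0], "roll": 0, "gripper": 0.45}, {"slide": [0, 0, 0], "roll": 0, "gripper": 0.45}, {"slide": [0, 0, 0], "roll": 0, "gripper": 0.45}, {"slide": [0, 0, 0], "roll": 0, "gripper": 0.45}, {"slide": [0, 0, 0], "roll": 0, "gripper": 0.45}, {"slide": [0, 0, 0], "roll": 0, "gripper": 0.45}]' --newtons 20

```text
clock: 40.08
position: [0.4523, 0.3507, 0.0164]
ee_rot: [-3.105, 0.476, 0.0]
force: [-1.4, -0.3, 2.7]
width: 0.61
```

Run:
```python
from h import *
go(.4535,.3495,.014,72.5)
```

```text
slide [1.5 0.8 2.4] roll 0.001 | pos [0.4523 0.3507 0.0164] jaw -107.4 tilt [ 0.  0. -1.] q7 -1.86 F [-1.4 -0.3  2.7] w 0.61 t 40.1
```

Request:
jog_arm --increments '[{"slide": [0, 0, -15], "roll": 0, "gripper": 0.45}, {"slide": [0, 0, -40], "roll": 0, "gripper": 0.45}, {"slide": [0, 0, -70], "roll": 0, "gripper": 0.45}, {"slide": [0, 0, -100], "roll": 0, "gripper": 0.45}, {"slide": [0, 0, -140], "roll": 0, "gripper": 0.45}, {"slide": [0, 0, -180], "roll": 0, "gripper": 0.45}, {"slide": [0, 0, -210], "roll": 0, "gripper": 0.45}, {"slide": [0, 0, -210], "roll": 0, "gripper": 0.45}, {"slide": [0, 0, -210], "roll": 0, "gripper": 0.45}, {"slide": [0, 0, -210], "roll": 0, "gripper": 0.45}]'

```text
clock: 40.92
position: [0.4516, 0.3504, 0.226]
ee_rot: [3.105, -0.476, -0.002]
force: [-0.0, 0.4, -1.3]
width: 0.608
```

Run:
```python
from h import *
go(.53,.11,.225,94.7)
```

```text
slide [146.8 205.8   0.9] roll -0.386 | pos [0.4516 0.3504 0.226 ] jaw -107.4 tilt [-0.001  0.    -1.   ] q7 -2.08 F [-0.   0.4 -1.3] w 0.608 t 40.9
```

Request:
jog_arm --increments '[{"slide": [18, 26, 0], "roll": -0.05, "gripper": 0.45}, {"slide": [36, 52, 0], "roll": -0.1, "gripper": 0.45}, {"slide": [55, 77, 0], "roll": -0.15, "gripper": 0.45}, {"slide": [73, 103, 0], "roll": -0.2, "gripper": 0.45}, {"slide": [92, 129, 0], "roll": -0.25, "gripper": 0.45}, {"slide": [110, 154, 0], "roll": -0.3, "gripper": 0.45}, {"slide": [128, 180, 0], "roll": -0.35, "gripper": 0.45}, {"slide": [147, 206, 0], "roll": -0.386, "gripper": 0.45}, {"slide": [147, 206, 0], "roll": -0.386, "gripper": 0.45}, {"slide": [147, 206, 0], "roll": -0.386, "gripper": 0.45}]'

```text
clock: 41.75
position: [0.5303, 0.1072, 0.2253]
ee_rot: [3.138, 0.12, -0.003]
force: [-0.2, 0.6, -1.4]
width: 0.61
```

Request:
jog_arm --increments '[{"slide": [0, 0, 0], "roll": 0, "gripper": 0.45}, {"slide": [0, 0, 0], "roll": 0, "gripper": 0.45}, {"slide": [0, 0, 0], "roll": 0, "gripper": 0.45}, {"slide": [0, 0, 0], "roll": 0, "gripper": 0.45}, {"slide": [0, 0, 0], "roll": 0, "gripper": 0.45}, {"slide": [0, 0, 0], "roll": 0, "gripper": 0.45}, {"slide": [0, 0, 0], "roll": 0, "gripper": 0.45}, {"slide": [0, 0, 0], "roll": 0, "gripper": 0.45}, {"slide": [0, 0, 0], "roll": 0, "gripper": 0.45}, {"slide": [0, 0, 0], "roll": 0, "gripper": 0.45}]'

```text
clock: 42.58
position: [0.5309, 0.11, 0.2263]
ee_rot: [-3.139, -0.128, -0.0]
force: [-0.2, 0.4, -0.6]
width: 0.608
```

```bash
python3 look.py 20 wrist ; python3 -c "
from h import *
im=dict(np.load('wrist.npz'));X=cloud(im).reshape(-1,3)
P=X[(np.hypot(X[:,0]-.591,X[:,1]-.036)<.05)&(X[:,2]>.09)];print(len(P),np.nanpercentile(P[:,2],[5,25,50,75,95]).round(4))
go(.589,.0356,.15,94.8)"
```

```text
wrist
st111 [590.9  35. ] [80.  56.7] long axis 4.7 px [365. 140.]
23663 [0.106  0.293  0.3104 0.324  0.3341]
slide [51.9 78.8 76.3] roll -0.002 | pos [0.5309 0.1099 0.2263] jaw -85.3 tilt [ 0.  0. -1.] q7 -1.36 F [ 0.2 -0.5 -2.2] w 0.61 t 42.6
```

View pics/wrist20.png

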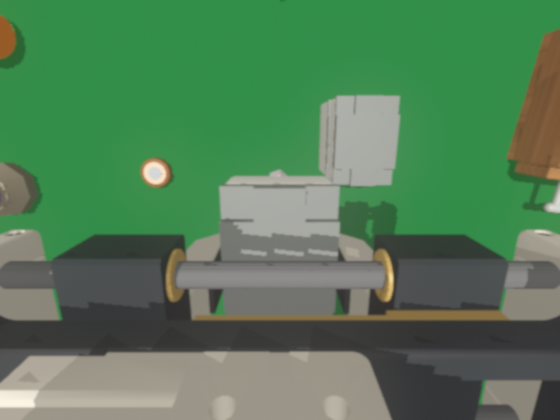

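```bash
python3 -c "
from h import *
im=dict(np.load('wrist.npz'));X=cloud(im).reshape(-1,3)
P=X[(np.hypot(X[:,0]-.591,X[:,1]-.036)<.05)&(X[:,2]>.09)&(X[:,2]<.13)];print(len(P),np.nanpercentile(P[:,2],[5,25,50,75,95]).round(4))
go(.5894,.0349,.145,94.7)"
```

```text
5771 [0.1042 0.1081 0.1101 0.1107 0.1114]
slide [52.2 79.6 81.3] roll -0.0 | pos [0.5309 0.1099 0.2263] jaw -85.3 tilt [ 0.  0. -1.] q7 -1.36 F [ 0.2 -0.5 -2.2] w 0.61 t 42.6
```

A is seated (lid at 110–111 mm). Now place B.

Request:
jog_arm --increments '[{"slide": [17, 27, 0], "roll": 0, "gripper": 0.45}, {"slide": [35, 53, 0], "roll": 0, "gripper": 0.45}, {"slide": [52, 80, 0], "roll": 0, "gripper": 0.45}, {"slide": [52, 80, 0], "roll": 0, "gripper": 0.45}, {"slide": [52, 80, 20], "roll": 0, "gripper": 0.45}, {"slide": [52, 80, 40], "roll": 0, "gripper": 0.45}, {"slide": [52, 80, 60], "roll": 0, "gripper": 0.45}, {"slide": [52, 80, 75], "roll": 0, "gripper": 0.45}, {"slide": [52, 80, 81], "roll": 0, "gripper": 0.45}, {"slide": [52, 80, 81], "roll": 0, "gripper": 0.45}]'

```text
clock: 43.47
position: [0.5884, 0.0345, 0.144]
ee_rot: [3.139, 0.128, -0.004]
force: [0.0, 0.3, -1.5]
width: 0.607
```

Request:
jog_arm --increments '[{"slide": [0, 0, 0], "roll": 0, "gripper": 0.45}, {"slide": [0, 0, 0], "roll": 0, "gripper": 0.45}, {"slide": [0, 0, 0], "roll": 0, "gripper": 0.45}, {"slide": [0, 0, 4], "roll": 0, "gripper": 0.45}, {"slide": [0, 0, 8], "roll": 0, "gripper": 0.45}, {"slide": [0, 0, 11], "roll": 0, "gripper": 0.45}, {"slide": [0, 0, 13], "roll": 0, "gripper": 0.45}, {"slide": [0, 0, 13], "roll": 0, "gripper": 0.45}, {"slide": [0, 0, 13], "roll": 0, "gripper": 0.45}, {"slide": [0, 0, 13], "roll": 0, "gripper": 0.45}]'

```text
clock: 44.3
position: [0.5893, 0.0344, 0.1323]
ee_rot: [3.139, 0.128, 0.0]
force: [0.1, -0.5, -1.0]
width: 0.612
```

```bash
python3 -c "
from h import *
go(.5894,.0349,.1224,94.7)
im=cap('side');d=im['frame'];cv2.imwrite('pics/s21.png',cv2.resize(d[170:270,240:340],None,fx=6,fy=6,interpolation=2))"
```

```text
slide [ 0.2 -0.5  9.9] roll -0.0 | pos [0.5893 0.0344 0.1323] jaw -85.3 tilt [ 0. -0. -1.] q7 -1.1 F [ 0.1 -0.5 -1. ] w 0.612 t 44.3
```

View pics/s21.png

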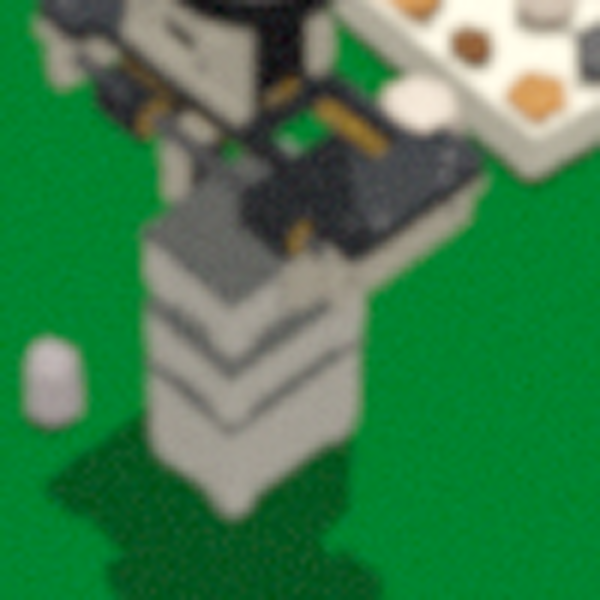

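Request:
jog_arm --increments '[{"slide": [0, 0, 2], "roll": 0, "gripper": 0.45}, {"slide": [0, 0, 4], "roll": 0, "gripper": 0.45}, {"slide": [0, 0, 6], "roll": 0, "gripper": 0.45}, {"slide": [0, 0, 7.5], "roll": 0, "gripper": 0.45}, {"slide": [0, 0, 9], "roll": 0, "gripper": 0.45}, {"slide": [0, 0, 10], "roll": 0, "gripper": 0.45}, {"slide": [0, 0, 10], "roll": 0, "gripper": 0.45}, {"slide": [0, 0, 10], "roll": 0, "gripper": 0.45}, {"slide": [0, 0, 10], "roll": 0, "gripper": 0.45}, {"slide": [0, 0, 10], "roll": 0, "gripper": 0.45}]'

```text
clock: 45.18
position: [0.5893, 0.0344, 0.1224]
ee_rot: [-3.139, -0.128, -0.0]
force: [-2.4, -0.2, 2.9]
width: 0.609
```

```bash
python3 -c "
from h import *
go(.5894,.0349,.1224,94.7)"
```

```text
slide [ 0.2 -0.5  0. ] roll -0.0 | pos [0.5893 0.0344 0.1224] jaw -85.3 tilt [ 0.  0. -1.] q7 -1.09 F [-2.4 -0.2  2.9] w 0.609 t 45.2
```

Seated height reached. Release and withdraw.

Request:
jog_arm --increments '[{"slide": [0, 0, 0], "roll": 0, "gripper": 0.65}, {"slide": [0, 0, 0], "roll": 0, "gripper": 0.75}, {"slide": [0, 0, 0], "roll": 0, "gripper": 0.85}, {"slide": [0, 0, 0], "roll": 0, "gripper": 0.85}, {"slide": [0, 0, 0], "roll": 0, "gripper": 0.85}, {"slide": [0, 0, 0], "roll": 0, "gripper": 0.85}, {"slide": [0, 0, -15], "roll": 0, "gripper": 0.85}, {"slide": [0, 0, -40], "roll": 0, "gripper": 0.85}, {"slide": [0, 0, -80], "roll": 0, "gripper": 0.85}, {"slide": [0, 0, -120], "roll": 0, "gripper": 0.85}]'

```text
clock: 46.02
position: [0.5883, 0.0343, 0.2429]
ee_rot: [3.138, 0.127, -0.004]
force: [0.6, 0.1, 0.6]
width: 0.851
```

Request:
jog_arm --increments '[{"slide": [-30, -20, -20], "roll": 0, "gripper": 0.85}, {"slide": [-60, -40, -40], "roll": 0, "gripper": 0.85}, {"slide": [-90, -60, -50], "roll": 0, "gripper": 0.85}, {"slide": [-110, -70, -50], "roll": 0, "gripper": 0.85}, {"slide": [-130, -70, -50], "roll": 0, "gripper": 0.85}, {"slide": [-130, -70, -50], "roll": 0, "gripper": 0.85}, {"slide": [-130, -70, -50], "roll": 0, "gripper": 0.85}, {"slide": [-130, -70, -50], "roll": 0, "gripper": 0.85}, {"slide": [-130, -70, -50], "roll": 0, "gripper": 0.85}, {"slide": [-130, -70, -50], "roll": 0, "gripper": 0.85}]'

```text
clock: 46.85
position: [0.4547, 0.0931, 0.2923]
ee_rot: [3.138, 0.126, 0.001]
force: [0.1, 0.2, -1.1]
width: 0.85
```

```bash
python3 look.py 22 wrist top side; python3 -c "
from h import *
im=dict(np.load('wrist.npz'));X=cloud(im).reshape(-1,3)
P=X[(np.hypot(X[:,0]-.591,X[:,1]-.036)<.05)&(X[:,2]>.13)&(X[:,2]<.17)];print(len(P),np.nanpercentile(P[:,2],[5,25,50,75,95]).round(4))
go(.5894,.0349,.1224,94.7)
d=dict(np.load('top.npz'))['frame'];cv2.imwrite('pics/t22c.png',cv2.resize(d[145:250,345:475],None,fx=5.5,fy=5.5,interpolation=cv2.INTER_CUBIC))"
```

```text
wrist
rim34 [571.8  44.6] 28.0 px [314.  97.]
rim34 [491.6 459.1] 27.5 px [ 22. 126.]
st150 [590.   33.5] [80.  56.7] long axis 4.8 px [353.  55.]
top
rim34 [491.4 461.6] 27.6 px [139. 249.]
st150 [589.8  37. ] [80.4 55.8] long axis 4.9 px [282. 209.]
side
st150 [592.4  34.6] [82.1 57.7] long axis 4.3 px [282. 209.]
5884 [0.1433 0.1472 0.149  0.1496 0.1505]
slide [129.9  68.7 169.8] roll -0.002 | pos [0.4543 0.0931 0.2921] jaw -85.4 tilt [ 0.    -0.001 -1.   ] q7 -1.58 F [0.6 0.3 0.3] w 0.852 t 47.0
```

View pics/top22.png

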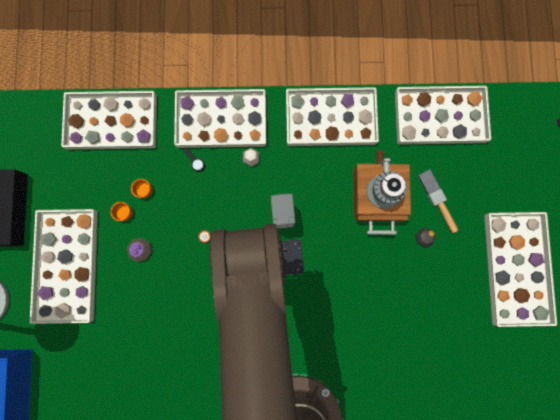

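View pics/side22.png

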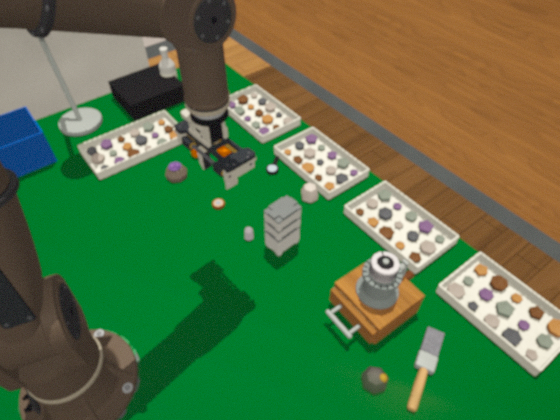

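View pics/t22c.png

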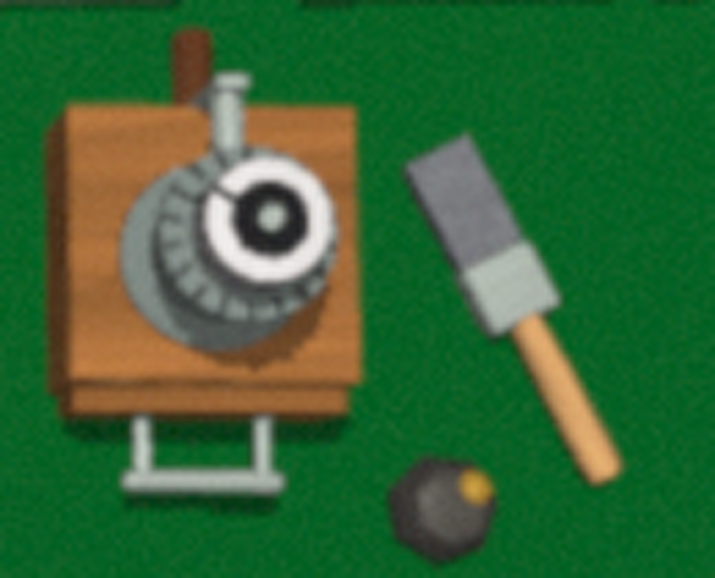

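View pics/wrist22.png

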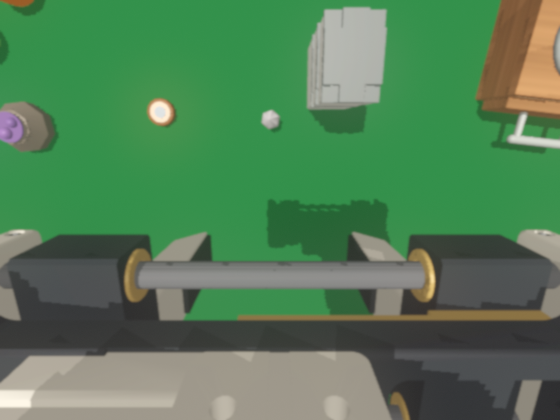

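```bash
python3 -c "
from h import *
print(arm.sign_off())"
```

```text
the job is handed in; nothing more can be done
None
```

The job is handed in at about 47 s of the 210 s allowed.

- **Ring:** I turned it clockwise to the stop and then back 60.3° without slip. The last top picture puts the pointer at about 59° from the touching position.
- **Drawer and dish:** I opened the drawer, stood the steel dish in it, and pushed the drawer to its stop. The handle bar is back at x = 0.529–0.530 m, where it started.
- **Tubs:** Only two low tubs were present, and both are stacked on the tall one. The lid heights were 0.111 m and 0.150 m, as expected for seated tubs. The top tub was within about 2–3 mm and 0.2° of square over the tall one.
- **Stones, brush and loupe:** None were touched, and they look unmoved in the last top picture.

**Checks that disagreed or were not made:**
- The top camera reads y about 3 mm higher than the wrist camera. I trusted the wrist camera, because the gripper closing on the ring agreed with it.
- The side camera gave the first stacked lid as 114 mm; the wrist camera's 111 mm was taken as right.
- The final push on the drawer reached 44 N at the wrist, through the fingertips on the handle bar.
- I last saw the dish upright just before shutting the drawer and did not look inside again.

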